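# Build a cork press bed and pile the mounted prints on it under a weight

## Robot

A 6-joint arm with a two-finger parallel gripper is mounted at the origin on a cart in front of the work surface, level with it; the furniture and walls round the work are solid. World frame = base frame: x ahead of the robot, y to its left, z up, the work surface at z = 0. Lengths are in m, angles in rad, forces in N, time in s.
With the tool pointing down it reaches from about 0.325 to 0.775 m from the base axis. Payload 9.3 kg.
Tool frame: the origin (TCP) lies on the centre line of the jaws, within the pads' length; the fingertips stand 17 mm ahead of it and the grasp point (between the pads) lies 2 mm behind it (robot.tip_reach is the distance from the TCP to the fingertips, in m); z points along the fingers, y is the line along which they close (so a half turn about z gives the same grasp; the last joint's range is limited). The gripper opens to 85 mm and grips with 20 to 120 N. Pads are 22 mm wide; open, the fingers measure 114 mm over their backs; the gripper's body (76 mm by 85 mm) begins 54 mm behind the grasp point. The pads swing forward as they close: fully open they stand 13 mm farther back than shut.
Start: joints at [0.966, 0.259, 0.021, 1.334, 0, 1.418], TCP at [0.24, 0.495, 0.248] pointing down, gripper open.
Joint ranges: [-3.04, 3.04], [-0.91, 1.82], [-1.04, 1.36], [-1.92, 1.95], [-1.52, 1.45], [-3.14, 3.14]. Speed limits (rad/s): [2.22, 2.22, 2.79, 3.14, 3.14, 3.14].

## Interface

Orientations are given as a unit quaternion [x, y, z, w].
In Python, from station import robot gives the robot as it stands.
- The arm moves only by the tool jog_arm, never from a script. Its argument "series" is a list of rows, each an object with "xyz": the shift along the tool's x, y, z normalised to -1 to 1, where 1 is 150 mm, a list of three; "delta_rot": the turn, a rotation vector about the tool's x, y, z normalised to -1 to 1, where 1 is pi rad, a list of three; "claw": the opening, from -1 (shut) to 1 (fully open). In form: [{"xyz": [dx, dy, dz], "delta_rot": [ax, ay, az], "claw": claw}, ...]. A call has 1 to 12 rows; each row is the pose to reach, as a shift and turn from the pose commanded when the call began, along the tool's axes at that moment, turning the shorter way round; what a row does not reach only later rows make up. A row lasts 1/10 s, in which the tool goes at most 50 mm and 8.59 degrees, less where a joint would pass 70% of its speed; a pose out of reach is approached as far as the arm can. A call with a number of a shift or a turn outside -1 to 1 is refused whole. A call with a gripper value outside its range is refused whole. The fingers move at their own pace and stop on an object; the grip force is fixed at half the most. Time passes only in rows, so rows that repeat a pose let the fingers close. It gives the time, the measured TCP pose, the force, the opening and the grip force at its end, in the units of the state.
- robot.observe(): the state, without advancing time (a new reading comes with each control period).
- robot.get_image(name): name is "side" or "top"; returns (picture, depth): 400x640x3 uint8, red, green, blue; 400x640 float32, m along the optical axis (not along the pixel's ray), 0 where there is no reading.
- robot.calibration(name): a dict with "fovy" (degrees; the focal length in pixels is half the picture's height over the tangent of half this angle, whatever the lens; pixels are square), "cx", "cy" (the principal point, pixels), "origin" and "orientation" of the camera in the world. Camera axes: x right, y up, looking along -z (the intrinsics and any distortion apply to the point x, -y, -z); pixel columns grow to the right and rows downward; lengths in m; the calibration is good to about 2 mm. A picture is of the moment at which its call begins. calibration takes no time and is no camera call.
- robot.sign_off(): hands the job in; it is judged then, once.
The state is a dict: "t": time; "joints": joint angles; "joint_velocities": joint speeds; "joint_torque": joint torques, N m; "position": TCP position; "tool_rot": TCP orientation; "contact_force": force on the tool from outside, world axes, zero at the start; "moment": the same for the moment, N m; "opening": opening from 0.0 (shut) to 1.0 (fully open); "grasp_force": force on a finger pad.
Only numpy, scipy, OpenCV 4.12 (cv2) and the standard library are available. Lean on these libraries where they do the work, as an engineer would, in place of code of your own. Each camera call takes 0.05 s, during which the arm holds its last target. There are 200 camera calls.

## Task

Lay the three cork blocks end to end in the pressing jig, snug against its low fence and its end stop and butted flush with one another, so that they make one bed without gaps. Then stack all the mounted prints, faces up, in one square pile lying along the bed and centred on its middle block, and finally stand the press weight on the middle of the pile, lengthways. The bed must still be closed at the end (push a block home again if it has shifted), and the other things on the table stay where they are.

Things in the scene. Friction and masses are not known exactly. Their poses are not given: they have to be found in the camera images.
- jig: pressing jig, fixed: plywood base 8 mm thick, x -75..+42, y -165..+165 mm; origin on the table under the row's centre line. Low wooden fence on the far (+x) edge: inner face x = +30 mm, top 14 mm above the table. End stop at the +y end: inner face y = +145 mm, top 36 mm above the table. Near side and -y end open.
- bed_middle (a point): point on the jig (its axes) where the centre of the finished bed's top is to be: x = 0, y = +2.5 mm, 46 mm above the table. The row of three blocks, fully home, runs 142.5 mm from here to either side along the jig's y.
- cork_0: cork pressing block, 60 (x) x 95 (y) x 38 (z) mm, about 0.12 kg; origin: centre of its underside, y along its length. The three are alike and may go in any order, either way round.
- cork_1: cork pressing block, 60 (x) x 95 (y) x 38 (z) mm, about 0.12 kg; origin: centre of its underside, y along its length. The three are alike and may go in any order, either way round.
- cork_2: cork pressing block, 60 (x) x 95 (y) x 38 (z) mm, about 0.12 kg; origin: centre of its underside, y along its length. The three are alike and may go in any order, either way round.
- panel_0: mounted print: a rigid wooden panel 62 (x) x 160 (y) x 18 (z) mm with a small grey print in a paper border on its upper face, about 0.11 kg; origin: centre of its underside, y along its length. Two to four of these are present; they are alike and may go in any order.
- panel_1: mounted print: a rigid wooden panel 62 (x) x 160 (y) x 18 (z) mm with a small grey print in a paper border on its upper face, about 0.11 kg; origin: centre of its underside, y along its length. Two to four of these are present; they are alike and may go in any order.
- panel_2: mounted print: a rigid wooden panel 62 (x) x 160 (y) x 18 (z) mm with a small grey print in a paper border on its upper face, about 0.11 kg; origin: centre of its underside, y along its length. Two to four of these are present; they are alike and may go in any order.
- panel_3: mounted print: a rigid wooden panel 62 (x) x 160 (y) x 18 (z) mm with a small grey print in a paper border on its upper face, about 0.11 kg; origin: centre of its underside, y along its length. Two to four of these are present; they are alike and may go in any order.
- weight: press weight: a dark steel slab 56 (x) x 100 (y) x 20 (z) mm with a dark wooden grip bar on top (16 mm wide in x, 80 mm long in y, from 20 to 49 mm above the underside), about 0.6 kg; origin: centre of its underside, y along its length.
- pebble: smooth grey pebble, 41 x 56 x 23 mm, bystander; leave it where it is.
- rubber: eraser in a blue card sleeve, 22 x 51 x 12 mm, bystander; leave it where it is.
- clip: small pale metal spring clip, 58 x 32 x 12 mm, bystander; leave it where it is.
- pen: red pen, 12 x 145 x 9 mm, bystander; leave it where it is.
Things that resemble listed ones, but are neither listed nor needed, are in the scene too. Leave any pink look-alike of the cork_1 alone.

How it is judged:
By the outcome, as a careful person would: the job done as asked, in the order asked, and still so for the second after the job is handed in, with the robot touching nothing.
Of panel_0, panel_1, panel_2, panel_3 only 2 to 4 are there at a start; the rules pass over those that are not, and their reading is None.
At some moment in a run one of cork_0, cork_1, cork_2 may be knocked a few centimetres aside while the robot is not near it.
Once in a run the grip may slacken for a moment while it holds something.
It also fails if it takes over 210 s, if anything falls off the work surface, if the arm or the gripper's body presses on something with over 40 N, if the wrist force passes 120 N, or if a joint passes its speed limit or range.

## Working session

There is one attempt and no reset: what is moved stays moved. The work goes in short steps, Python scripts to look and compute and a tool call to move; the robot and the scene stay as the last step left them, time stands still between calls to the robot, and variables do not carry over. Pictures are saved under pics/ and viewed, at most 14 in all, crops included, and the job is handed in when it is done.

Besides the shell and the picture viewer there is one more tool, called as name(argument=value, ...), one argument or row to a line, values as JSON. jog_arm: Moves the arm, as the interface text tells. Scaled input: -1 to 1 covers 150 mm each way for a shift and pi rad each way for a turn. Its arguments: {"type":"object","properties":{"series":{"type":"array","items":{"type":"object","properties":{"xyz":{"type":"array","items":{"type":"number","minimum":-1,"maximum":1}},"delta_rot":{"type":"array","items":{"type":"number","minimum":-1,"maximum":1}},"claw":{"type":"number"}}}}},"required":["series"]}

```bash
ls; mkdir -p pics
python3 - <<'E'
from station import robot
import cv2,numpy as np
print(robot.observe())
for n in("top","side"):
    c=robot.calibration(n);print(n,c)
    im,d=robot.get_image(n)
    np.savez(f"pics/{n}0.npz",im=im,d=d)
    cv2.imwrite(f"pics/{n}0.png",im[:,:,::-1]); print(d.min(),d.max())
E
```

```text
pics
{'t': 0.0, 'joints': array([9.66405978e-01, 2.59187602e-01, 2.07291831e-02, 1.33371034e+00,
       2.19781331e-06, 1.41819906e+00]), 'joint_velocities': array([-9.72321537e-04, -7.62538129e-04, -2.46710062e-04,  1.00159427e-04,
        2.16087046e-05,  7.97701234e-04]), 'joint_torque': array([ 7.89279566e-04, -5.55642486e+01,  3.44534039e+01,  1.37538457e-02,
       -3.37146748e-04, -3.04459391e-08]), 'position': array([0.23996193, 0.49458471, 0.24765583]), 'tool_rot': array([ 2.23980165e-01,  9.74593461e-01, -6.37241399e-04, -2.54592670e-04]), 'contact_force': array([ 0.12619317, -0.72575093, -0.93385697]), 'moment': array([-0.04600444, -0.01786429, -0.02395443]), 'grasp_force': 0.0, 'opening': 0.9982514302435128}
top {'fovy': 56.85462712335522, 'cx': 317.2558864109736, 'cy': 195.15611281833478, 'origin': array([ 0.26026382, -0.03366148,  1.33725896]), 'orientation': array([ 0.07807126, -0.07934394, -0.70232321,  0.70310136])}
0.0 2.4620776
side {'fovy': 57.7588640331967, 'cx': 320.0020224243626, 'cy': 202.07504271551315, 'origin': array([ 0.57736008, -0.99449053,  0.59245401]), 'orientation': array([0.51233729, 0.00639782, 0.03328429, 0.85811521])}
0.0 3.8798206
```

View pics/top0.png

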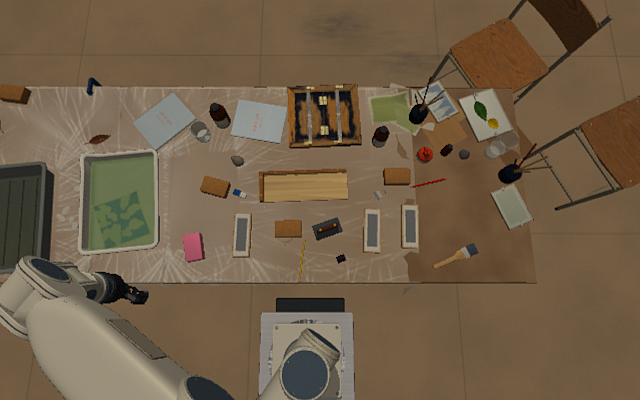

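View pics/side0.png

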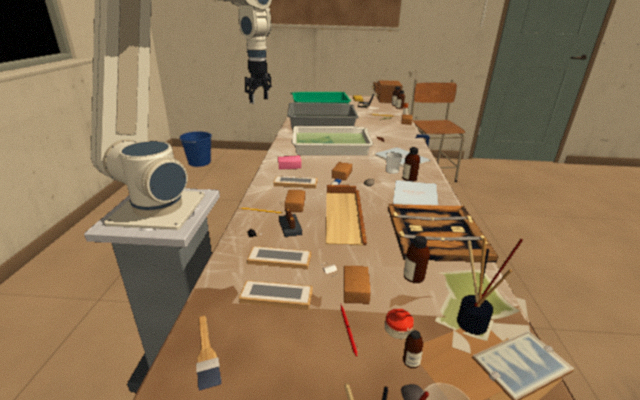

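The top view shows cork blocks at (215,186), (397,176) and (288,228), and the jig at (303,186) with its stop to the left. There are three prints at (242,235), (372,230) and (410,226), and the weight is at (327,228). Look-alikes are the pink block (193,247), a far brown box (14,94), and the framed pictures and box at (510,207) and (323,115). The side view agrees with this.

```bash
cat > h.py <<'E'
import numpy as np,cv2
from scipy.spatial.transform import Rotation as R
from station import robot
def cloud(n,d,c=None):
    c=c or robot.calibration(n); f=200/np.tan(np.radians(c['fovy']/2))
    v,u=np.mgrid[0:400,0:640].astype(float)
    p=np.stack([(u-c['cx'])/f*d,-(v-c['cy'])/f*d,-d],-1)
    return p@R.from_quat(c['orientation']).as_matrix().T+c['origin']
def ray(n,uv,z):
    c=robot.calibration(n); f=200/np.tan(np.radians(c['fovy']/2)); uv=np.atleast_2d(uv).astype(float)
    r=np.stack([(uv[:,0]-c['cx'])/f,-(uv[:,1]-c['cy'])/f,-np.ones(len(uv))],-1)@R.from_quat(c['orientation']).as_matrix().T
    return c['origin']+r*((z-c['origin'][2])/r[:,2])[:,None]
def proj(n,p):
    c=robot.calibration(n); f=200/np.tan(np.radians(c['fovy']/2))
    q=(np.asarray(p)-c['origin'])@R.from_quat(c['orientation']).as_matrix()
    return c['cx']+f*q[...,0]/-q[...,2], c['cy']-f*q[...,1]/-q[...,2]
def rect(P2):
    # centre, size, angle of long axis from +y (deg)
    (cx,cy),(a,b),t=cv2.minAreaRect((P2*1000).astype(np.float32))
    if a>b: ang=t-90
    else: ang=t
    ang=(ang+90)%180-90
    return np.round([cx,cy,min(a,b),max(a,b),ang],1)
E
python3 - <<'E'
from h import *
for n in("top","side"):
    z=np.load(f"pics/{n}0.npz"); P=cloud(n,z['d']); im=z['im']
    ok=(z['d']>0)&(P[...,0]>.25)&(P[...,0]<.85)&(abs(P[...,1])<.62)
    t=P[ok&(abs(P[...,2])<.012)]; print(n,'table z',np.percentile(t[:,2],[5,50,95]))
    m=(ok&(P[...,2]>.007)&(P[...,2]<.12)).astype(np.uint8)
    k,l,s,cc=cv2.connectedComponentsWithStats(m,connectivity=4)
    for i in range(1,k):
        if s[i,4]<25: continue
        q=P[l==i]; h=np.percentile(q[:,2],90); 
        top=q[q[:,2]>h-.006]; 
        print(cc[i].astype(int),s[i,4],'h',round(h*1000),rect(top[:,:2]),np.median(im[l==i],0).astype(int))
E
```

```text
top table z [-0.00384683  0.00134927  0.00845506]
[220 118] 242 h 105 [8.393e+02 3.284e+02 1.860e+01 4.730e+01 7.000e-01] [31 16 10]
[418 120] 77 h 60 [ 845.1 -418.5    8.2   29.1   -2.6] [3 5 8]
[199 130] 299 h 73 [795.3 399.7  63.3  65.9 -21.1] [85 81 73]
[323 133] 1830 h 25 [802.8 -63.5 107.4 274.6   2.9] [99 69 35]
[163 132] 622 h 14 [827.3 551.  106.6 161.7  42.4] [133 138 134]
[253 129] 175 h 12 [816.9 213.3  66.6  79.   -6.8] [148 152 148]
[272 131] 168 h 13 [810.5 133.1  67.2  78.7  88.2] [148 153 149]
[239 125] 34 h 11 [837.7 263.9  20.2  43.    4.4] [147 151 147]
[380 136] 271 h 116 [ 775.7 -269.7   26.6   26.9   61.2] [31 16 13]
[233 132] 25 h 12 [807.7 286.8  20.   24.8  39.9] [146 151 147]
[446 149] 104 h 71 [ 728.2 -516.6   18.6   20.6  -66.6] [22  8  2]
[424 154] 206 h 44 [ 711.1 -438.2   18.8   31.3   87.2] [104  31  12]
[146 203] 2295 h 62 [538.2 565.5 107.9 369.7 -89.9] [104 114  78]
[464 154] 74 h 18 [ 719.9 -588.4   29.8   31.8   58.6] [54 48 43]
[237 160] 112 h 21 [692.8 265.2  28.8  47.9 -14.4] [78 69 56]
[291 178] 724 h 34 [587.4 168.9  14.6 104.7 -87.9] [115  
[... 2329 characters left out ...]
 33 h 12 [ 335.3 -121.3   14.4   33.9   13.6] [23 20 20]
[279 257] 1047 h 18 [ 435.9 -233.4   64.4  160.5   87.2] [169 135 104]
[329 267] 47 h 11 [ 568.9 -262.6   12.1   32.2  -61. ] [236 224 193]
[356 284] 950 h 38 [ 634.  -330.1   60.    96.8    0.8] [162 101  47]
[276 293] 1524 h 19 [ 451.1 -370.5   65.5  160.4   86.9] [167 132 102]
[461 314] 138 h 58 [ 8.479e+02 -4.201e+02  4.100e+00  2.920e+01 -1.000e-01] [ 9 10 13]
[405 334] 1257 h 64 [ 732.5 -520.    23.6   26.6   84.1] [130  48  29]
[207 362] 896 h 10 [ 341.1 -529.8   39.6  164.1   24.4] [177 132  79]
[352 340] 44 h 9 [ 623.3 -486.7    6.6   49.8   13.7] [190  34  25]
[411 391] 280 h 18 [ 725.9 -591.6   29.9   34.3  -71.4] [71 60 52]
```

Run:
```python
import cv2
a=cv2.imread('pics/top0.png')[150:270,170:440]
cv2.imwrite('pics/c1.png',cv2.resize(a,None,fx=2.96,fy=2.96,interpolation=cv2.INTER_CUBIC))
```

```text
(no output)
```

View pics/c1.png

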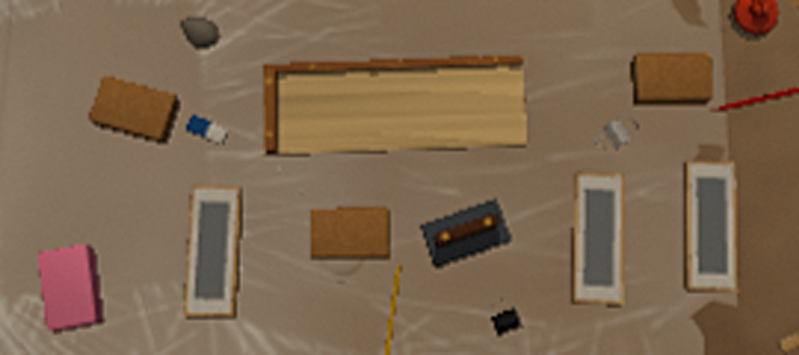

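The crop confirms three brown corks, three identical prints, the weight with its grip bar, and the pink block, which I'll leave alone. Next I'll measure the jig from its light plywood floor, which should be 105 x 310 mm at z=8.

```bash
cat >> h.py <<'E'
def jig(n,im):
    hsv=cv2.cvtColor(im,cv2.COLOR_RGB2HSV).astype(int); m=np.zeros((400,640),np.uint8)
    r={'top':(160,210,255,355),'side':(180,250,315,375)}[n]
    thr={'top':125,'side':165}[n]
    s=np.s_[r[0]:r[1],r[2]:r[3]]
    m[s]=((hsv[...,1]>95)&(hsv[...,2]>thr))[s]
    m=cv2.morphologyEx(m,cv2.MORPH_OPEN,np.ones((3,3)))
    c=max(cv2.findContours(m,cv2.RETR_EXTERNAL,cv2.CHAIN_APPROX_NONE)[0],key=cv2.contourArea)[:,0]
    return rect(ray(n,c,.008)[:,:2]),m
E
python3 - <<'E'
from h import *
print(getattr(robot,'tip_reach',None))
for n in("top","side"):
    im=np.load(f"pics/{n}0.npz")['im']; q,m=jig(n,im); a=np.radians(q[4])
    o=q[:2]-np.array([[np.cos(a),-np.sin(a)],[np.sin(a),np.cos(a)]])@[-22.5,-10]
    print(n,q,'origin',o,m.sum())
    cv2.imwrite(f'pics/m{n}.png',m*255)
z=np.load("pics/side0.npz");P=cloud("side",z['d'])
# split weight & cork C in side view by colour
hsv=cv2.cvtColor(z['im'],cv2.COLOR_RGB2HSV)
for lo,hi,nm in((.034,.045,'C'),):
    m=(P[...,2]>lo)&(P[...,2]<hi)&(abs(P[...,0]-.437)<.06)&(abs(P[...,1]-.067)<.07); print(nm,rect(P[m][:,:2]),m.sum())
m=(P[...,2]>.043)&(P[...,2]<.06)&(abs(P[...,0]-.437)<.06)&(abs(P[...,1]+.07)<.06);print('grip',rect(P[m][:,:2]),np.median(P[m],0))
E
```

```text
0.017
top [592.6   7.6  98.6 308.4   2.4] origin [614.66150714  18.53343051] 2140
side [608.2  -7.  191.9 340.8   4.3] origin [629.88687824   4.65887269] 2580
C [439.5  67.2  59.   96.8   1.8] 240
grip [442.2 -73.   14.4  76.   19.5] [ 0.44307078 -0.07690409  0.04705123]
```

```bash
cat > plan.py <<'E'
import sys,json,numpy as np
# plan(cur,(x,y,z,alpha)...) mm/deg: prints one call's rows per waypoint group, splitting at 150 mm
def plan(cur,*tg):
    cur=np.array(cur,float)
    for t in tg:
        t=np.array(t,float)
        while True:
            a=np.radians(cur[3]); B=np.array([[np.cos(a),np.sin(a),0],[np.sin(a),-np.cos(a),0],[0,0,-1]])
            d=B@(t-cur)[:3]; s=min(1,149/max(1e-9,abs(d).max()))
            q=np.round(d*s/150,3); r=np.round((cur[3]-t[3])/180,3)
            n=int(np.ceil(max(np.linalg.norm(d*s)/45,abs(r)*180/8.5)))+1
            cur=np.r_[cur[:3]+B.T@(q*150),cur[3]-r*180]
            print([float(v) for v in q],'rz',float(r),'rows',n,'->',np.round(cur,1))
            if s==1: break
def state():
    from station import robot; from scipy.spatial.transform import Rotation as R
    o=robot.observe(); M=R.from_quat(o['tool_rot']).as_matrix()
    print('t',round(o['t'],2),np.round(o['position']*1000,1),'alpha',round(np.degrees(np.arctan2(M[1,0],M[0,0])),2),'F',np.round(o['contact_force'],1),'op',round(o['opening']*85,1),'g',round(o['grasp_force'],1),'q',np.round(np.degrees(o['joints'])))
    return o
E
python3 -c "
from plan import *
plan((240,494.6,247.7,154.1),(330,400,230,92),(437,67,150,92),(437,67,30,92))"
```

```text
[-0.815, -0.305, 0.118] rz 0.345 rows 9 -> [330. 400. 230.  92.]
[-0.993, 0.281, 0.236] rz 0.0 rows 5 -> [377.3 252.7 194.6  92. ]
[-0.993, 0.282, 0.236] rz 0.0 rows 5 -> [424.8 105.3 159.2  92. ]
[-0.258, 0.072, 0.061] rz 0.0 rows 2 -> [436.9  67.  150.   92. ]
[0.0, 0.0, 0.8] rz 0.0 rows 4 -> [436.9  67.   30.   92. ]
```

jog_arm(
  series=[
    {"xyz":[-0.4,-0.15,0.06],"delta_rot":[0,0,0.17],"claw":1},
    {"xyz":[-0.815,-0.305,0.118],"delta_rot":[0,0,0.345],"claw":1},
    {"xyz":[-0.815,-0.305,0.118],"delta_rot":[0,0,0.345],"claw":1},
    {"xyz":[-0.815,-0.305,0.118],"delta_rot":[0,0,0.345],"claw":1},
    {"xyz":[-0.815,-0.305,0.118],"delta_rot":[0,0,0.345],"claw":1},
    {"xyz":[-0.815,-0.305,0.118],"delta_rot":[0,0,0.345],"claw":1},
    {"xyz":[-0.815,-0.305,0.118],"delta_rot":[0,0,0.345],"claw":1},
    {"xyz":[-0.815,-0.305,0.118],"delta_rot":[0,0,0.345],"claw":1},
    {"xyz":[-0.815,-0.305,0.118],"delta_rot":[0,0,0.345],"claw":1},
  ],
)

```text
t: 1.0
position: [0.33, 0.4002, 0.2303]
tool_rot: [0.695, 0.719, -0.0, -0.0]
contact_force: [0.2, 0.4, -1.1]
opening: 1.001
grasp_force: 0.0
```

jog_arm(
  series=[
    {"xyz":[-0.993,0.281,0.236],"delta_rot":[0,0,0],"claw":1},
    {"xyz":[-0.993,0.281,0.236],"delta_rot":[0,0,0],"claw":1},
    {"xyz":[-0.993,0.281,0.236],"delta_rot":[0,0,0],"claw":1},
    {"xyz":[-0.993,0.281,0.236],"delta_rot":[0,0,0],"claw":1},
    {"xyz":[-0.993,0.281,0.236],"delta_rot":[0,0,0],"claw":1},
    {"xyz":[-0.993,0.281,0.236],"delta_rot":[0,0,0],"claw":1},
  ],
)

```text
t: 1.6
position: [0.3776, 0.2535, 0.1955]
tool_rot: [0.694, 0.72, 0.0, -0.0]
contact_force: [-0.4, 0.7, -0.1]
opening: 1.001
grasp_force: 0.0
```

jog_arm(
  series=[
    {"xyz":[-0.993,0.282,0.236],"delta_rot":[0,0,0],"claw":1},
    {"xyz":[-0.993,0.282,0.236],"delta_rot":[0,0,0],"claw":1},
    {"xyz":[-0.993,0.282,0.236],"delta_rot":[0,0,0],"claw":1},
    {"xyz":[-0.993,0.282,0.236],"delta_rot":[0,0,0],"claw":1},
    {"xyz":[-0.993,0.282,0.236],"delta_rot":[0,0,0],"claw":1},
    {"xyz":[-0.993,0.282,0.236],"delta_rot":[0,0,0],"claw":1},
  ],
)

```text
t: 2.2
position: [0.425, 0.1069, 0.1601]
tool_rot: [0.694, 0.72, 0.0, -0.0]
contact_force: [0.7, -0.1, 0.0]
opening: 0.998
grasp_force: 0.0
```

jog_arm(
  series=[
    {"xyz":[-0.258,0.072,0.061],"delta_rot":[0,0,0],"claw":1},
    {"xyz":[-0.258,0.072,0.061],"delta_rot":[0,0,0],"claw":1},
    {"xyz":[-0.258,0.072,0.061],"delta_rot":[0,0,0],"claw":1},
  ],
)

```text
t: 2.5
position: [0.4371, 0.0684, 0.1508]
tool_rot: [0.694, 0.72, 0.0, -0.0]
contact_force: [-0.5, -0.2, 0.0]
opening: 1.002
grasp_force: 0.0
```

Run:
```python
from plan import *; from h import *
state()
for n in("top","side"):
    im,d=robot.get_image(n); np.savez(f"pics/{n}1.npz",im=im,d=d); print(n,proj(n,robot.observe()['position']))
    cv2.imwrite(f"pics/{n}1.png",im[:,:,::-1])
im=cv2.imread("pics/side1.png")[90:250,210:410]; cv2.imwrite("pics/c2.png",cv2.resize(im,None,fx=3.5,fy=3.5))
```

```text
t 2.5 [437.1  68.4 150.8] alpha 92.08 F [-0.5 -0.2  0. ] op 85.2 g 0.0 q [ -2.   7. -23.  59.   0.  86.]
top (np.float64(284.9955548040706), np.float64(222.95891456252085))
side (np.float64(293.96389749690593), np.float64(163.8029664098878))
```

View pics/c2.png

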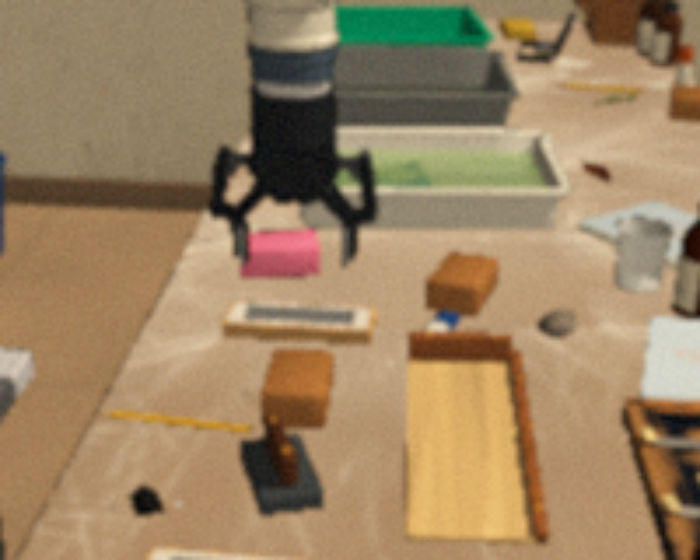

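The picture shows the open fingers at crop (240..348, 262), directly above and in line with cork C at (300,385). The projected TCP (294,258) matches, so the side calibration holds. I'll descend and grip.

jog_arm(
  series=[
    {"xyz":[0,0.01,0.3],"delta_rot":[0,0,0],"claw":1},
    {"xyz":[0,0.01,0.6],"delta_rot":[0,0,0],"claw":1},
    {"xyz":[0,0.01,0.813],"delta_rot":[0,0,0],"claw":1},
    {"xyz":[0,0.01,0.813],"delta_rot":[0,0,0],"claw":1},
    {"xyz":[0,0.01,0.813],"delta_rot":[0,0,0],"claw":-1},
    {"xyz":[0,0.01,0.813],"delta_rot":[0,0,0],"claw":-1},
    {"xyz":[0,0.01,0.813],"delta_rot":[0,0,0],"claw":-1},
    {"xyz":[0,0.01,0.813],"delta_rot":[0,0,0],"claw":-1},
    {"xyz":[0,0.01,0.813],"delta_rot":[0,0,0],"claw":-1},
  ],
)

```text
t: 3.5
position: [0.4399, 0.0677, 0.0308]
tool_rot: [0.694, 0.72, 0.002, 0.001]
contact_force: [-1.6, 2.6, 8.2]
opening: 0.686
grasp_force: 65.2
```

jog_arm(
  series=[
    {"xyz":[0,0,0],"delta_rot":[0,0,0],"claw":-1},
    {"xyz":[0,0,-0.2],"delta_rot":[0,0,0],"claw":-1},
    {"xyz":[0,0,-0.6],"delta_rot":[0,0,0],"claw":-1},
    {"xyz":[0,0,-0.6],"delta_rot":[0,0,0],"claw":-1},
  ],
)

```text
t: 3.9
position: [0.4411, 0.0673, 0.1244]
tool_rot: [0.694, 0.719, 0.003, 0.003]
contact_force: [0.8, 0.2, -2.0]
opening: 0.689
grasp_force: 65.6
```

Run:
```python
from plan import *; from h import *
state()
for n in("top","side"):
    im,d=robot.get_image(n); np.savez(f"pics/{n}2.npz",im=im,d=d); P=cloud(n,d)
    hsv=cv2.cvtColor(im,cv2.COLOR_RGB2HSV).astype(int)
    br=(hsv[...,0]>6)&(hsv[...,0]<20)&(hsv[...,1]>120)
    for nm,c in(('B',(.59,.337)),('A',(.631,-.33)),):
        m=br&(abs(P[...,0]-c[0])<.08)&(abs(P[...,1]-c[1])<.08)&(P[...,2]>.033)&(P[...,2]<.05); print(n,nm,rect(P[m][:,:2]),m.sum())
    # stop top & fence top
    m=br&(P[...,2]>.031)&(P[...,2]<.045)&(abs(P[...,0]-.59)<.08)&(abs(P[...,1]-.168)<.03); print('stop',rect(P[m][:,:2]),m.sum())
    # plywood
    m=(hsv[...,1]>85)&(hsv[...,0]>12)&(hsv[...,0]<26)&(P[...,2]>.001)&(P[...,2]<.0135)&(abs(P[...,0]-.595)<.09)&(abs(P[...,1]-.005)<.2)&(hsv[...,2]>130)
    m=cv2.morphologyEx(m.astype(np.uint8),cv2.MORPH_OPEN,np.ones((3,3)))
    c=max(cv2.findContours(m,cv2.RETR_EXTERNAL,cv2.CHAIN_APPROX_NONE)[0],key=cv2.contourArea)[:,0]
    q=ray(n,c,.008)[:,:2]; print('ply',rect(q),m.sum(),np.round(cv2.boxPoints(cv2.minAreaRect((q*1000).astype(np.float32)))).tolist())
    f=(hsv[...,1]>120)&(P[...,2]>.010)&(P[...,2]<.022)&(hsv[...,2]<(125 if n=='top' else 150))&(abs(P[...,0]-.645)<.03)&(abs(P[...,1])<.2)
    print('fence',rect(P[f][:,:2]),f.sum())
```

```text
t 3.9 [441.1  67.3 124.4] alpha 92.03 F [ 0.8  0.2 -2. ] op 58.6 g 65.6 q [ -2.   9. -26.  55.  -0.  86.]
top B [588.3 337.9  59.7  96.1 -14.2] 401
top A [ 6.295e+02 -3.294e+02  5.850e+01  9.310e+01 -3.000e-01] 358
stop [625.3 171.7  11.4  28.7 -86.7] 23
ply [592.5   7.6  98.1 306.9   2.5] 1418 [[537.0, 159.0], [550.0, -148.0], [648.0, -144.0], [635.0, 163.0]]
fence [648.5  18.8  19.3 316.5   2.1] 242
side B [593.9 336.   60.5 101.6 -15.5] 149
side A [ 633.8 -329.7   59.7   96.8    0.8] 703
stop [590.6 167.6  19.1  99.4 -83.5] 66
ply [596.9   2.8 100.6 326.7   2.2] 1689 [[540.0, 164.0], [553.0, -162.0], [653.0, -158.0], [641.0, 168.0]]
fence [650.4  12.4  33.2 317.6   6.5] 80
```

```bash
python3 -c "
from plan import *
plan((438.4,67,118,92),(606,104,100,92.3),(606,104,42,92.3),(619.5,104,42,92.3),(617,121,42,92.3))"
```

```text
[0.183, 0.993, 0.106] rz -0.002 rows 5 -> [586.3  99.6 102.1  92.4]
[0.024, 0.132, 0.014] rz 0.0 rows 2 -> [605.9 104.  100.   92.4]
[-0.0, 0.0, 0.387] rz 0.0 rows 3 -> [605.9 104.   41.9  92.4]
[-0.004, 0.09, -0.0] rz 0.0 rows 2 -> [619.4 104.   41.9  92.4]
[0.114, -0.012, -0.0] rz 0.0 rows 2 -> [616.9 121.   41.9  92.4]
```

jog_arm(
  series=[
    {"xyz":[0.06,0.3,0.03],"delta_rot":[0,0,-0.002],"claw":-1},
    {"xyz":[0.12,0.6,0.06],"delta_rot":[0,0,-0.002],"claw":-1},
    {"xyz":[0.183,0.993,0.106],"delta_rot":[0,0,-0.002],"claw":-1},
    {"xyz":[0.183,0.993,0.106],"delta_rot":[0,0,-0.002],"claw":-1},
    {"xyz":[0.183,0.993,0.106],"delta_rot":[0,0,-0.002],"claw":-1},
  ],
)

```text
t: 4.5
position: [0.587, 0.1002, 0.1004]
tool_rot: [0.692, 0.722, -0.001, -0.001]
contact_force: [-0.4, -0.3, -1.7]
opening: 0.69
grasp_force: 65.5
```

jog_arm(
  series=[
    {"xyz":[0.024,0.132,0.014],"delta_rot":[0,0,0],"claw":-1},
    {"xyz":[0.024,0.132,0.214],"delta_rot":[0,0,0],"claw":-1},
    {"xyz":[0.024,0.132,0.4],"delta_rot":[0,0,0],"claw":-1},
    {"xyz":[0.024,0.132,0.4],"delta_rot":[0,0,0],"claw":-1},
    {"xyz":[0.024,0.132,0.4],"delta_rot":[0,0,0],"claw":-1},
  ],
)

```text
t: 5.0
position: [0.6047, 0.1042, 0.0427]
tool_rot: [0.692, 0.722, -0.001, -0.001]
contact_force: [0.1, -1.0, -1.4]
opening: 0.685
grasp_force: 67.2
```

jog_arm(
  series=[
    {"xyz":[0,0.03,0],"delta_rot":[0,0,0],"claw":-1},
    {"xyz":[0,0.06,0],"delta_rot":[0,0,0],"claw":-1},
    {"xyz":[-0.004,0.09,0],"delta_rot":[0,0,0],"claw":-1},
    {"xyz":[-0.004,0.09,0],"delta_rot":[0,0,0],"claw":-1},
  ],
)

```text
t: 5.4
position: [0.6209, 0.1043, 0.0439]
tool_rot: [0.692, 0.722, 0.001, 0.001]
contact_force: [-0.3, -0.1, 4.2]
opening: 0.687
grasp_force: 67.9
```

```bash
python3 -c "
from plan import *
state()"
```

```text
t 5.4 [620.9 104.3  43.9] alpha 92.37 F [-0.3 -0.1  4.2] op 58.4 g 67.9 q [ 2. 29. -7. 53.  0. 90.]
```

Run:
```python
from plan import *; from h import *
state()
im,d=robot.get_image("side"); P=cloud("side",d)
cv2.imwrite("pics/c3.png",cv2.resize(im[110:260,270:430,::-1],None,fx=4,fy=4,interpolation=cv2.INTER_CUBIC))
state()
```

```text
t 5.4 [620.9 104.3  43.9] alpha 92.37 F [-0.3 -0.1  4.2] op 58.4 g 67.9 q [ 2. 29. -7. 53.  0. 90.]
t 5.45 [620.9 104.3  43.9] alpha 92.37 F [-0.8 -0.   5.7] op 58.4 g 67.9 q [ 2. 29. -7. 53.  0. 90.]
```

View pics/c3.png

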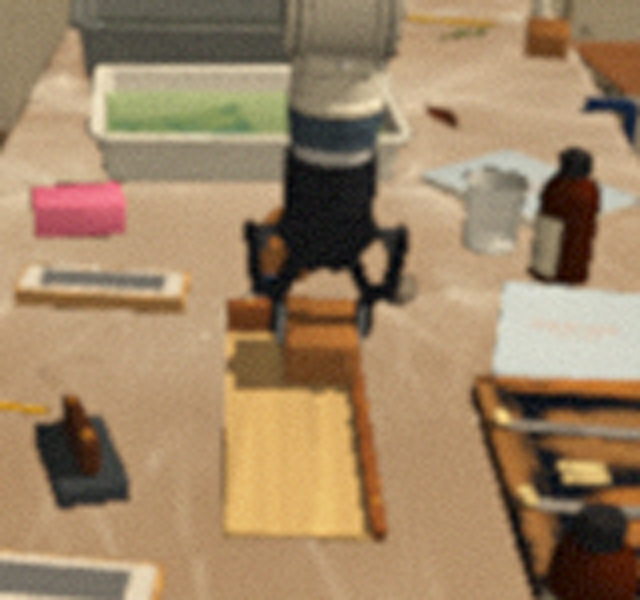

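The side crop shows the block at crop (320,345), with its right edge at the fence (358,340). The reading z = 43.9 suggests it is riding on the fence lip. I'll lift it, back off, lower it again and read the height.

jog_arm(
  series=[
    {"xyz":[0,0,-0.06],"delta_rot":[0,0,0],"claw":-1},
    {"xyz":[0,-0.08,-0.06],"delta_rot":[0,0,0],"claw":-1},
    {"xyz":[0,-0.08,-0.06],"delta_rot":[0,0,0],"claw":-1},
    {"xyz":[0,-0.08,0.015],"delta_rot":[0,0,0],"claw":-1},
    {"xyz":[0,-0.08,0.015],"delta_rot":[0,0,0],"claw":-1},
    {"xyz":[0,-0.08,0.015],"delta_rot":[0,0,0],"claw":-1},
  ],
)

```text
t: 6.05
position: [0.6076, 0.1038, 0.0398]
tool_rot: [0.692, 0.722, -0.0, -0.0]
contact_force: [-0.3, -0.2, -1.2]
opening: 0.687
grasp_force: 70.8
```

jog_arm(
  series=[
    {"xyz":[0,0.03,0],"delta_rot":[0,0,0],"claw":-1},
    {"xyz":[0,0.03,0],"delta_rot":[0,0,0],"claw":-1},
    {"xyz":[0,0.03,0],"delta_rot":[0,0,0],"claw":-1},
  ],
)

```text
t: 6.35
position: [0.6125, 0.104, 0.0406]
tool_rot: [0.692, 0.722, 0.0, 0.0]
contact_force: [-0.3, -0.5, -1.6]
opening: 0.689
grasp_force: 70.9
```

jog_arm(
  series=[
    {"xyz":[0,0.03,0],"delta_rot":[0,0,0],"claw":-1},
    {"xyz":[0,0.04,0],"delta_rot":[0,0,0],"claw":-1},
    {"xyz":[0,0.04,0],"delta_rot":[0,0,0],"claw":-1},
  ],
)

```text
t: 6.65
position: [0.6166, 0.1042, 0.0401]
tool_rot: [0.692, 0.722, -0.001, -0.001]
contact_force: [-7.3, -1.4, 0.8]
opening: 0.685
grasp_force: 71.3
```

jog_arm(
  series=[
    {"xyz":[0,-0.02,0.01],"delta_rot":[0,0,0],"claw":-1},
    {"xyz":[0,-0.02,0.03],"delta_rot":[0,0,0],"claw":-1},
    {"xyz":[0,-0.02,0.03],"delta_rot":[0,0,0],"claw":-1},
  ],
)

```text
t: 6.95
position: [0.6151, 0.1042, 0.0381]
tool_rot: [0.692, 0.722, 0.0, 0.0]
contact_force: [-8.8, -0.6, 20.1]
opening: 0.688
grasp_force: 73.5
```

jog_arm(
  series=[
    {"xyz":[0.03,0,0],"delta_rot":[0,0,0],"claw":-1},
    {"xyz":[0.06,0,0],"delta_rot":[0,0,0],"claw":-1},
    {"xyz":[0.06,0,0],"delta_rot":[0,0,0],"claw":-1},
  ],
)

```text
t: 7.25
position: [0.616, 0.1122, 0.0382]
tool_rot: [0.693, 0.721, 0.0, 0.002]
contact_force: [-3.4, -6.5, 16.2]
opening: 0.689
grasp_force: 73.1
```

jog_arm(
  series=[
    {"xyz":[0.02,0,0],"delta_rot":[0,0,0],"claw":-1},
    {"xyz":[0.02,0,0],"delta_rot":[0,0,0],"claw":-1},
  ],
)

```text
t: 7.45
position: [0.6159, 0.1147, 0.0382]
tool_rot: [0.693, 0.721, 0.0, 0.002]
contact_force: [-3.7, -8.6, 16.9]
opening: 0.689
grasp_force: 73.1
```

jog_arm(
  series=[
    {"xyz":[0.0,0.01,-0.015],"delta_rot":[0,0,0],"claw":-1},
    {"xyz":[0.02,0.01,-0.015],"delta_rot":[0,0,0],"claw":-1},
    {"xyz":[0.02,0.01,-0.015],"delta_rot":[0,0,0],"claw":-1},
  ],
)

```text
t: 7.75
position: [0.616, 0.115, 0.0386]
tool_rot: [0.693, 0.721, -0.003, 0.003]
contact_force: [-3.4, -23.2, 4.9]
opening: 0.692
grasp_force: 71.6
```

jog_arm(
  series=[
    {"xyz":[-0.03,-0.01,0],"delta_rot":[0,0,0],"claw":1},
    {"xyz":[-0.03,-0.01,0],"delta_rot":[0,0,0],"claw":1},
    {"xyz":[-0.03,-0.01,0],"delta_rot":[0,0,0],"claw":1},
    {"xyz":[-0.03,-0.01,0],"delta_rot":[0,0,0],"claw":1},
    {"xyz":[-0.03,-0.01,-0.2],"delta_rot":[0,0,0],"claw":1},
    {"xyz":[-0.03,-0.01,-0.6],"delta_rot":[0,0,0],"claw":1},
    {"xyz":[-0.03,-0.01,-0.6],"delta_rot":[0,0,0],"claw":1},
    {"xyz":[-0.03,-0.01,-0.6],"delta_rot":[0,0,0],"claw":1},
  ],
)

```text
t: 8.55
position: [0.6159, 0.1151, 0.1306]
tool_rot: [0.692, 0.722, 0.002, 0.002]
contact_force: [-0.8, -0.7, -0.7]
opening: 0.997
grasp_force: 0.0
```

```bash
cat >> h.py <<'E'
def br(im):
    hsv=cv2.cvtColor(im,cv2.COLOR_RGB2HSV).astype(int)
    return (hsv[...,0]>6)&(hsv[...,0]<20)&(hsv[...,1]>120)
def corks(tag):
    for n in("top","side"):
        im,d=robot.get_image(n); np.savez(f"pics/{n}{tag}.npz",im=im,d=d); P=cloud(n,d)
        m=br(im)&(P[...,2]>.032)&(P[...,2]<.06)&(abs(P[...,1])<.45)&(P[...,0]>.3)&(P[...,0]<.72)
        k,l,s,cc=cv2.connectedComponentsWithStats(m.astype(np.uint8),connectivity=4)
        for i in range(1,k):
            if s[i,4]>60: q=P[l==i]; print(n,cc[i].astype(int),s[i,4],'z',round(np.median(q[:,2])*1000,1),rect(q[:,:2]))
E
python3 -c "
from plan import *; from h import *
o=state(); corks('3'); plan((*(o['position']*1000),92.3),(594,336.5,120,75.2),(594,336.5,29,75.2))"
```

```text
t 8.55 [615.9 115.1 130.6] alpha 92.4 F [-0.8 -0.7 -0.7] op 84.7 g 0.0 q [ 3. 25. -1. 64.  0. 91.]
top [397 175] 399 z 36.4 [ 628.9 -329.3   61.1   95.8    0.8]
top [283 179] 146 z 45.2 [612.1  85.7  33.3  57.8 -86.8]
top [209 185] 253 z 37.8 [592.8 353.4  59.9  61.8 -14.5]
top [327 227] 92 z 47.4 [437.1 -70.9  15.7  75.9  19.7]
side [342 167] 146 z 36.4 [594.4 334.6  59.1 101.4 -17.6]
side [346 191] 294 z 43.9 [595.  119.8 102.3 111.1   3.5]
side [290 217] 86 z 46.3 [441.1 -74.2  14.4  74.5  21.9]
side [356 279] 716 z 36.6 [ 6.341e+02 -3.290e+02  6.010e+01  9.840e+01  4.000e-01]
[0.993, -0.058, 0.047] rz 0.095 rows 5 -> [601.2 263.6 123.5  75.2]
[0.458, -0.171, 0.023] rz -0.0 rows 3 -> [594.  336.5 120.1  75.2]
[-0.0, 0.0, 0.607] rz -0.0 rows 4 -> [594.  336.5  29.   75.2]
```

jog_arm(
  series=[
    {"xyz":[0.4,-0.03,0.02],"delta_rot":[0,0,0.05],"claw":1},
    {"xyz":[0.993,-0.058,0.047],"delta_rot":[0,0,0.095],"claw":1},
    {"xyz":[0.993,-0.058,0.047],"delta_rot":[0,0,0.095],"claw":1},
    {"xyz":[0.993,-0.058,0.047],"delta_rot":[0,0,0.095],"claw":1},
    {"xyz":[0.993,-0.058,0.047],"delta_rot":[0,0,0.095],"claw":1},
    {"xyz":[0.993,-0.058,0.047],"delta_rot":[0,0,0.095],"claw":1},
  ],
)

```text
t: 9.25
position: [0.5995, 0.2624, 0.1198]
tool_rot: [0.792, 0.611, -0.001, -0.0]
contact_force: [-0.0, -0.5, -0.2]
opening: 1.001
grasp_force: 0.0
```

jog_arm(
  series=[
    {"xyz":[0.3,-0.1,0.023],"delta_rot":[0,0,0],"claw":1},
    {"xyz":[0.458,-0.171,0.023],"delta_rot":[0,0,0],"claw":1},
    {"xyz":[0.458,-0.171,0.023],"delta_rot":[0,0,0],"claw":1},
    {"xyz":[0.458,-0.171,0.323],"delta_rot":[0,0,0],"claw":1},
    {"xyz":[0.458,-0.171,0.623],"delta_rot":[0,0,0],"claw":1},
    {"xyz":[0.458,-0.171,0.623],"delta_rot":[0,0,0],"claw":1},
    {"xyz":[0.458,-0.171,0.623],"delta_rot":[0,0,0],"claw":-1},
    {"xyz":[0.458,-0.171,0.623],"delta_rot":[0,0,0],"claw":-1},
    {"xyz":[0.458,-0.171,0.623],"delta_rot":[0,0,0],"claw":-1},
    {"xyz":[0.458,-0.171,0.623],"delta_rot":[0,0,0],"claw":-1},
    {"xyz":[0.458,-0.171,0.623],"delta_rot":[0,0,0],"claw":-1},
  ],
)

```text
t: 10.35
position: [0.5941, 0.3361, 0.0307]
tool_rot: [0.792, 0.611, 0.002, 0.001]
contact_force: [0.2, -2.5, 7.7]
opening: 0.692
grasp_force: 66.1
```

```bash
python3 -c "
from plan import *
o=state()
plan((594,336.5,30,75.2),(594,336.5,110,75.2),(605,15,105,92.4),(605,15,42,92.4))"
```

```text
t 10.35 [594.1 336.1  30.7] alpha 75.25 F [ 0.2 -2.5  7.7] op 58.8 g 66.1 q [ 22.  34.   0.  55.  -0. 127.]
[0.0, 0.0, -0.533] rz 0.0 rows 3 -> [594.  336.5 110.   75.2]
[-0.993, 0.299, 0.016] rz -0.096 rows 5 -> [599.3 181.  107.6  92.5]
[-0.993, -0.009, 0.015] rz 0.0 rows 5 -> [604.4  32.2 105.3  92.5]
[-0.115, -0.001, 0.002] rz 0.0 rows 2 -> [605.   14.9 105.   92.5]
[0.0, -0.0, 0.42] rz 0.0 rows 3 -> [605.   14.9  42.   92.5]
```

jog_arm(
  series=[
    {"xyz":[0,0,-0.2],"delta_rot":[0,0,0],"claw":-1},
    {"xyz":[0,0,-0.533],"delta_rot":[0,0,0],"claw":-1},
    {"xyz":[0,0,-0.533],"delta_rot":[0,0,0],"claw":-1},
  ],
)

```text
t: 10.65
position: [0.5955, 0.3373, 0.1161]
tool_rot: [0.792, 0.611, 0.006, 0.002]
contact_force: [1.5, 0.9, -0.7]
opening: 0.688
grasp_force: 65.3
```

jog_arm(
  series=[
    {"xyz":[-0.3,0.1,0],"delta_rot":[0,0,-0.04],"claw":-1},
    {"xyz":[-0.6,0.2,0.01],"delta_rot":[0,0,-0.096],"claw":-1},
    {"xyz":[-0.993,0.299,0.016],"delta_rot":[0,0,-0.096],"claw":-1},
    {"xyz":[-0.993,0.299,0.016],"delta_rot":[0,0,-0.096],"claw":-1},
    {"xyz":[-0.993,0.299,0.016],"delta_rot":[0,0,-0.096],"claw":-1},
  ],
)

```text
t: 11.15
position: [0.5986, 0.1786, 0.1064]
tool_rot: [0.692, 0.722, 0.001, 0.0]
contact_force: [0.2, 0.7, -0.9]
opening: 0.687
grasp_force: 65.1
```

jog_arm(
  series=[
    {"xyz":[-0.3,0,0],"delta_rot":[0,0,0],"claw":-1},
    {"xyz":[-0.6,0,0.01],"delta_rot":[0,0,0],"claw":-1},
    {"xyz":[-0.993,-0.009,0.015],"delta_rot":[0,0,0],"claw":-1},
    {"xyz":[-0.993,-0.009,0.015],"delta_rot":[0,0,0],"claw":-1},
    {"xyz":[-0.993,-0.009,0.015],"delta_rot":[0,0,0],"claw":-1},
  ],
)

```text
t: 11.65
position: [0.6039, 0.0312, 0.1035]
tool_rot: [0.692, 0.722, 0.0, 0.0]
contact_force: [0.8, 1.6, -1.2]
opening: 0.689
grasp_force: 65.1
```

jog_arm(
  series=[
    {"xyz":[-0.135,0,0],"delta_rot":[0,0,0],"claw":-1},
    {"xyz":[-0.135,0,0],"delta_rot":[0,0,0],"claw":-1},
    {"xyz":[-0.135,0,0.2],"delta_rot":[0,0,0],"claw":-1},
    {"xyz":[-0.135,0,0.43],"delta_rot":[0,0,0],"claw":-1},
    {"xyz":[-0.135,0,0.43],"delta_rot":[0,0,0],"claw":-1},
    {"xyz":[-0.135,0,0.43],"delta_rot":[0,0,0],"claw":-1},
  ],
)

```text
t: 12.25
position: [0.6041, 0.0137, 0.0383]
tool_rot: [0.69, 0.723, -0.0, -0.001]
contact_force: [0.7, 0.7, -0.1]
opening: 0.691
grasp_force: 73.3
```

jog_arm(
  series=[
    {"xyz":[0,0,0.01],"delta_rot":[0,0,0],"claw":-1},
    {"xyz":[0,0.05,0.01],"delta_rot":[0,0,0],"claw":-1},
    {"xyz":[0,0.1,0.01],"delta_rot":[0,0,0],"claw":-1},
    {"xyz":[0,0.105,0.01],"delta_rot":[0,0,0],"claw":-1},
    {"xyz":[0,0.105,0.01],"delta_rot":[0,0,0],"claw":-1},
  ],
)

```text
t: 12.75
position: [0.6204, 0.0123, 0.037]
tool_rot: [0.691, 0.723, 0.0, -0.0]
contact_force: [-0.9, 0.3, -1.7]
opening: 0.688
grasp_force: 73.3
```

jog_arm(
  series=[
    {"xyz":[0,0.0,0.01],"delta_rot":[0,0,0],"claw":-1},
    {"xyz":[0,0.02,0.01],"delta_rot":[0,0,0],"claw":-1},
    {"xyz":[0,0.02,0.01],"delta_rot":[0,0,0],"claw":-1},
  ],
)

```text
t: 13.05
position: [0.6206, 0.0122, 0.0354]
tool_rot: [0.691, 0.722, -0.002, -0.002]
contact_force: [-12.4, -0.7, 6.6]
opening: 0.687
grasp_force: 74.3
```

Run:
```python
from plan import *; from h import *
state()
im,d=robot.get_image("side")
cv2.imwrite("pics/c4.png",cv2.resize(im[150:270,290:410,::-1],None,fx=5,fy=5,interpolation=cv2.INTER_CUBIC))
```

```text
t 13.05 [620.6  12.2  35.4] alpha 92.52 F [-12.4  -0.7   6.6] op 58.4 g 74.3 q [-7. 29. -9. 52. -0. 81.]
```

View pics/c4.png

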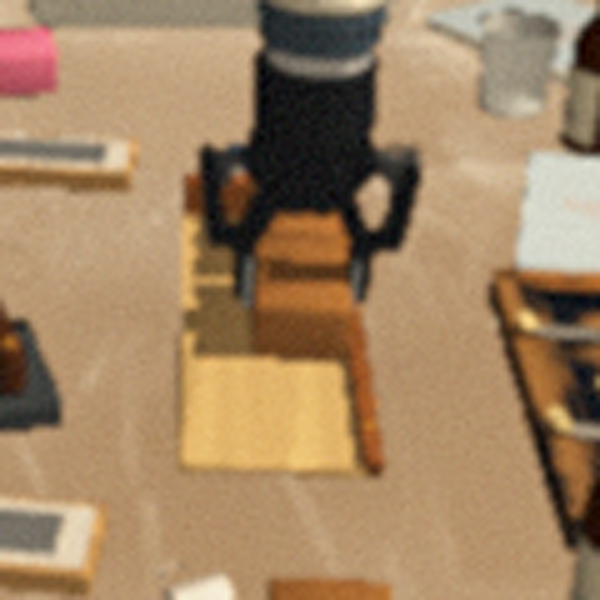

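The crop shows the middle block at (300,300) on the jig floor against the fence, with a gap to the first block at (300,265). Now I'll slide it along +y.

jog_arm(
  series=[
    {"xyz":[0.03,-0.006,-0.01],"delta_rot":[0,0,0],"claw":-1},
    {"xyz":[0.06,-0.007,-0.01],"delta_rot":[0,0,0],"claw":-1},
    {"xyz":[0.07,-0.008,-0.01],"delta_rot":[0,0,0],"claw":-1},
    {"xyz":[0.07,-0.008,-0.01],"delta_rot":[0,0,0],"claw":-1},
  ],
)

```text
t: 13.5
position: [0.6203, 0.0187, 0.0369]
tool_rot: [0.692, 0.722, -0.004, 0.002]
contact_force: [-6.3, -21.7, 0.7]
opening: 0.692
grasp_force: 73.4
```

jog_arm(
  series=[
    {"xyz":[0.02,0,0],"delta_rot":[0,0,0],"claw":-1},
    {"xyz":[0.02,0,0],"delta_rot":[0,0,0],"claw":-1},
  ],
)

```text
t: 13.7
position: [0.6203, 0.0187, 0.0372]
tool_rot: [0.693, 0.721, -0.006, 0.004]
contact_force: [-8.0, -36.0, 1.2]
opening: 0.687
grasp_force: 73.7
```

jog_arm(
  series=[
    {"xyz":[-0.04,-0.01,0],"delta_rot":[0,0,0],"claw":-1},
    {"xyz":[-0.04,-0.01,0],"delta_rot":[0,0,0],"claw":1},
    {"xyz":[-0.04,-0.01,0],"delta_rot":[0,0,0],"claw":1},
    {"xyz":[-0.04,-0.01,0],"delta_rot":[0,0,0],"claw":1},
    {"xyz":[-0.04,-0.01,0],"delta_rot":[0,0,0],"claw":1},
    {"xyz":[-0.04,-0.01,-0.2],"delta_rot":[0,0,0],"claw":1},
    {"xyz":[-0.04,-0.01,-0.6],"delta_rot":[0,0,0],"claw":1},
    {"xyz":[-0.04,-0.01,-0.6],"delta_rot":[0,0,0],"claw":1},
    {"xyz":[-0.04,-0.01,-0.6],"delta_rot":[0,0,0],"claw":1},
  ],
)

```text
t: 14.6
position: [0.6211, 0.02, 0.1293]
tool_rot: [0.691, 0.723, 0.001, 0.002]
contact_force: [-0.6, 0.1, -0.4]
opening: 1.001
grasp_force: 0.0
```

```bash
python3 -c "
from plan import *; from h import *
o=state(); corks('4'); plan((*(o['position']*1000),92.5),(634,-329.3,120,90.5),(634,-329.3,30,90.5))"
```

```text
t 14.6 [621.1  20.  129.3] alpha 92.59 F [-0.6  0.1 -0.4] op 85.1 g 0.0 q [-6. 25. -2. 63.  0. 82.]
top [397 175] 391 z 36.3 [ 6.288e+02 -3.296e+02  6.090e+01  9.390e+01  1.000e-01]
top [326 227] 88 z 47.6 [437.2 -70.2  15.5  76.7  19.1]
side [348 199] 580 z 44.3 [599.5  71.7 101.2 207.9   4.6]
side [290 217] 90 z 45.6 [442.2 -76.6  14.   77.1  20.9]
side [356 279] 711 z 36.6 [ 633.5 -330.5   59.6   95.5    1.4]
[-0.993, -0.007, 0.027] rz 0.011 rows 5 -> [ 626.6 -128.8  125.3   90.5]
[-0.993, 0.028, 0.026] rz 0.0 rows 5 -> [ 632.1 -277.7  121.4   90.5]
[-0.344, 0.009, 0.009] rz 0.0 rows 3 -> [ 633.9 -329.3  120.    90.5]
[0.0, 0.0, 0.6] rz 0.0 rows 4 -> [ 633.9 -329.3   30.    90.5]
```

jog_arm(
  series=[
    {"xyz":[-0.4,0,0.01],"delta_rot":[0,0,0.011],"claw":1},
    {"xyz":[-0.993,-0.007,0.027],"delta_rot":[0,0,0.011],"claw":1},
    {"xyz":[-0.993,-0.007,0.027],"delta_rot":[0,0,0.011],"claw":1},
    {"xyz":[-0.993,-0.007,0.027],"delta_rot":[0,0,0.011],"claw":1},
  ],
)

```text
t: 15.1
position: [0.6248, -0.1344, 0.1203]
tool_rot: [0.705, 0.709, -0.001, -0.001]
contact_force: [0.5, 0.1, -0.7]
opening: 0.998
grasp_force: 0.0
```

jog_arm(
  series=[
    {"xyz":[-0.4,0.01,0.01],"delta_rot":[0,0,0],"claw":1},
    {"xyz":[-0.993,0.028,0.026],"delta_rot":[0,0,0],"claw":1},
    {"xyz":[-0.993,0.028,0.026],"delta_rot":[0,0,0],"claw":1},
    {"xyz":[-0.993,0.028,0.026],"delta_rot":[0,0,0],"claw":1},
  ],
)

```text
t: 15.5
position: [0.6303, -0.2832, 0.116]
tool_rot: [0.705, 0.709, -0.001, -0.001]
contact_force: [0.1, 0.8, -0.4]
opening: 1.0
grasp_force: 0.0
```

jog_arm(
  series=[
    {"xyz":[-0.344,0.009,0.009],"delta_rot":[0,0,0],"claw":1},
    {"xyz":[-0.344,0.009,0.009],"delta_rot":[0,0,0],"claw":1},
    {"xyz":[-0.344,0.009,0.009],"delta_rot":[0,0,0],"claw":1},
    {"xyz":[-0.344,0.009,0.3],"delta_rot":[0,0,0],"claw":1},
    {"xyz":[-0.344,0.009,0.609],"delta_rot":[0,0,0],"claw":1},
    {"xyz":[-0.344,0.009,0.609],"delta_rot":[0,0,0],"claw":1},
    {"xyz":[-0.344,0.009,0.609],"delta_rot":[0,0,0],"claw":-1},
    {"xyz":[-0.344,0.009,0.609],"delta_rot":[0,0,0],"claw":-1},
    {"xyz":[-0.344,0.009,0.609],"delta_rot":[0,0,0],"claw":-1},
    {"xyz":[-0.344,0.009,0.609],"delta_rot":[0,0,0],"claw":-1},
    {"xyz":[-0.344,0.009,0.609],"delta_rot":[0,0,0],"claw":-1},
  ],
)

```text
t: 16.6
position: [0.6344, -0.33, 0.0307]
tool_rot: [0.703, 0.711, 0.001, 0.002]
contact_force: [0.8, 2.3, 7.5]
opening: 0.69
grasp_force: 66.8
```

```bash
python3 -c "
from plan import *
o=state()
plan((633.9,-329.3,30,90.5),(634,-329,110,90.5),(610,-84,105,92.5),(610,-84,39,92.5))"
```

```text
t 16.6 [ 634.4 -330.    30.7] alpha 90.59 F [0.8 2.3 7.5] op 58.6 g 66.8 q [-34.  37.   6.  58.   0.  55.]
[0.002, 0.001, -0.533] rz 0.0 rows 3 -> [ 634.  -329.   110.    90.5]
[0.993, -0.089, 0.02] rz -0.011 rows 5 -> [ 619.4 -180.2  107.    92.5]
[0.643, -0.035, 0.013] rz -0.0 rows 4 -> [610.  -84.  105.   92.5]
[0.0, 0.0, 0.44] rz -0.0 rows 3 -> [610.  -84.   39.   92.5]
```

jog_arm(
  series=[
    {"xyz":[0,0,-0.2],"delta_rot":[0,0,0],"claw":-1},
    {"xyz":[0,0,-0.53],"delta_rot":[0,0,0],"claw":-1},
    {"xyz":[0,0,-0.53],"delta_rot":[0,0,0],"claw":-1},
    {"xyz":[0,0,-0.53],"delta_rot":[0,0,0],"claw":-1},
  ],
)

```text
t: 17.0
position: [0.6339, -0.3301, 0.11]
tool_rot: [0.704, 0.711, 0.0, 0.002]
contact_force: [0.8, 0.2, -2.0]
opening: 0.686
grasp_force: 65.9
```

jog_arm(
  series=[
    {"xyz":[0.3,-0.03,0],"delta_rot":[0,0,-0.011],"claw":-1},
    {"xyz":[0.6,-0.06,0.01],"delta_rot":[0,0,-0.011],"claw":-1},
    {"xyz":[0.993,-0.089,0.02],"delta_rot":[0,0,-0.011],"claw":-1},
    {"xyz":[0.993,-0.089,0.02],"delta_rot":[0,0,-0.011],"claw":-1},
  ],
)

```text
t: 17.4
position: [0.6167, -0.1757, 0.1034]
tool_rot: [0.69, 0.724, -0.0, -0.002]
contact_force: [-0.5, -0.9, -1.4]
opening: 0.693
grasp_force: 65.8
```

jog_arm(
  series=[
    {"xyz":[0.3,-0.01,0],"delta_rot":[0,0,0],"claw":-1},
    {"xyz":[0.643,-0.015,0.013],"delta_rot":[0,0,0],"claw":-1},
    {"xyz":[0.643,-0.015,0.013],"delta_rot":[0,0,0],"claw":-1},
    {"xyz":[0.643,-0.015,0.013],"delta_rot":[0,0,0],"claw":-1},
    {"xyz":[0.643,-0.015,0.25],"delta_rot":[0,0,0],"claw":-1},
    {"xyz":[0.643,-0.015,0.453],"delta_rot":[0,0,0],"claw":-1},
    {"xyz":[0.643,-0.015,0.453],"delta_rot":[0,0,0],"claw":-1},
    {"xyz":[0.643,-0.015,0.453],"delta_rot":[0,0,0],"claw":-1},
  ],
)

```text
t: 18.2
position: [0.6115, -0.0861, 0.0355]
tool_rot: [0.692, 0.722, -0.0, -0.0]
contact_force: [-0.5, -1.1, -1.7]
opening: 0.689
grasp_force: 80.2
```

jog_arm(
  series=[
    {"xyz":[0,0.03,0.01],"delta_rot":[0,0,0],"claw":-1},
    {"xyz":[0,0.06,0.01],"delta_rot":[0,0,0],"claw":-1},
    {"xyz":[0,0.08,0.01],"delta_rot":[0,0,0],"claw":-1},
    {"xyz":[0,0.08,0.01],"delta_rot":[0,0,0],"claw":-1},
  ],
)

```text
t: 18.6
position: [0.624, -0.0841, 0.0348]
tool_rot: [0.691, 0.723, -0.0, -0.0]
contact_force: [-0.7, -0.2, -1.1]
opening: 0.684
grasp_force: 80.2
```

```bash
python3 -c "
from plan import *
o=state()"
```

```text
t 18.6 [624.  -84.1  34.8] alpha 92.55 F [-0.7 -0.2 -1.1] op 58.1 g 80.2 q [-15.  30.  -8.  52.  -0.  72.]
```

jog_arm(
  series=[
    {"xyz":[0,0.02,0.01],"delta_rot":[0,0,0],"claw":-1},
    {"xyz":[0,0.02,0.01],"delta_rot":[0,0,0],"claw":-1},
    {"xyz":[0,0.02,0.01],"delta_rot":[0,0,0],"claw":-1},
  ],
)

```text
t: 18.9
position: [0.6244, -0.0839, 0.0332]
tool_rot: [0.691, 0.722, -0.002, -0.001]
contact_force: [-11.0, -1.5, 5.5]
opening: 0.69
grasp_force: 81.2
```

Run:
```python
from plan import *; from h import *
state()
im,d=robot.get_image("side")
cv2.imwrite("pics/c5.png",cv2.resize(im[160:280,290:410,::-1],None,fx=5,fy=5,interpolation=cv2.INTER_CUBIC))
```

```text
t 18.9 [624.4 -83.9  33.2] alpha 92.51 F [-11.   -1.5   5.5] op 58.7 g 81.2 q [-15.  30.  -8.  52.  -0.  72.]
```

View pics/c5.png

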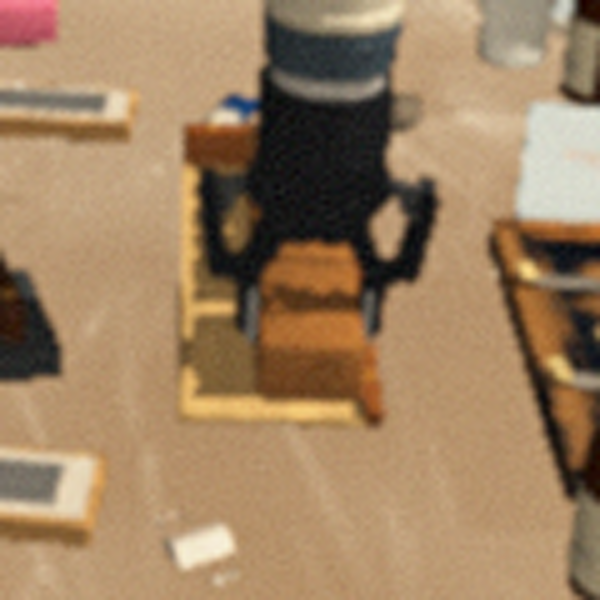

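The block at (310,340) rests against the fence, with its gap to the middle block at about (310,295). I'll push it home along +y.

jog_arm(
  series=[
    {"xyz":[0.03,-0.006,-0.005],"delta_rot":[0,0,0],"claw":-1},
    {"xyz":[0.06,-0.007,-0.005],"delta_rot":[0,0,0],"claw":-1},
    {"xyz":[0.07,-0.008,-0.005],"delta_rot":[0,0,0],"claw":-1},
    {"xyz":[0.07,-0.008,-0.005],"delta_rot":[0,0,0],"claw":-1},
  ],
)

```text
t: 19.35
position: [0.6239, -0.0736, 0.0338]
tool_rot: [0.691, 0.723, -0.001, -0.001]
contact_force: [-4.5, -0.8, -0.7]
opening: 0.692
grasp_force: 80.0
```

jog_arm(
  series=[
    {"xyz":[0.015,0,0],"delta_rot":[0,0,0],"claw":-1},
    {"xyz":[0.015,0,0],"delta_rot":[0,0,0],"claw":-1},
    {"xyz":[0.015,0,0],"delta_rot":[0,0,0],"claw":-1},
  ],
)

```text
t: 19.65
position: [0.624, -0.0734, 0.0339]
tool_rot: [0.692, 0.722, -0.002, 0.001]
contact_force: [-4.2, -12.8, -1.2]
opening: 0.688
grasp_force: 80.1
```

jog_arm(
  series=[
    {"xyz":[-0.01,-0.005,0.005],"delta_rot":[0,0,0],"claw":-1},
    {"xyz":[-0.01,-0.005,0.005],"delta_rot":[0,0,0],"claw":1},
    {"xyz":[-0.01,-0.005,0.005],"delta_rot":[0,0,0],"claw":1},
    {"xyz":[-0.01,-0.005,0.005],"delta_rot":[0,0,0],"claw":1},
    {"xyz":[-0.01,-0.005,0.005],"delta_rot":[0,0,0],"claw":1},
    {"xyz":[-0.01,-0.005,-0.2],"delta_rot":[0,0,0],"claw":1},
    {"xyz":[-0.01,-0.005,-0.6],"delta_rot":[0,0,0],"claw":1},
    {"xyz":[-0.01,-0.005,-0.6],"delta_rot":[0,0,0],"claw":1},
  ],
)

```text
t: 20.45
position: [0.6264, -0.073, 0.1295]
tool_rot: [0.691, 0.723, 0.002, 0.003]
contact_force: [0.6, -0.8, 0.2]
opening: 1.002
grasp_force: 0.0
```

jog_arm(
  series=[
    {"xyz":[-0.3,-0.1,-0.2],"delta_rot":[0,0,0.1],"claw":1},
    {"xyz":[-0.7,-0.7,-0.2],"delta_rot":[0,0,0.2],"claw":1},
    {"xyz":[-0.99,-0.9,-0.2],"delta_rot":[0,0,0.3],"claw":1},
    {"xyz":[-0.99,-0.9,-0.2],"delta_rot":[0,0,0.3],"claw":1},
    {"xyz":[-0.99,-0.9,-0.2],"delta_rot":[0,0,0.3],"claw":1},
    {"xyz":[-0.99,-0.9,-0.2],"delta_rot":[0,0,0.3],"claw":1},
    {"xyz":[-0.99,-0.9,-0.2],"delta_rot":[0,0,0.3],"claw":1},
  ],
)

```text
t: 21.15
position: [0.4955, -0.2278, 0.1542]
tool_rot: [0.945, 0.327, 0.0, 0.0]
contact_force: [0.3, -0.1, -0.8]
opening: 0.998
grasp_force: 0.0
```

Run:
```python
from plan import *; from h import *
state(); corks('5')
a=np.load('pics/top5.npz')['im'][150:270,220:440]; b=np.load('pics/side5.npz')['im'][160:280,290:410]
a=cv2.resize(a,None,fx=2.2,fy=2.2,interpolation=cv2.INTER_CUBIC); b=cv2.resize(b,(264,264),interpolation=cv2.INTER_CUBIC)
cv2.imwrite('pics/c6.png',np.hstack([a,b])[:,:,::-1])
```

```text
t 21.15 [ 495.5 -227.8  154.2] alpha 38.15 F [ 0.3 -0.1 -0.8] op 84.8 g 0.0 q [-34.  17. -10.  63.   0. 108.]
top [298 179] 1391 z 44.7 [597.6  27.6 102.4 299.9   3.7]
side [349 207] 923 z 44.4 [617.8  27.4  97.2 308.7  10.9]
side [289 217] 89 z 46.5 [441.2 -73.8  13.2  77.7  19.5]
```

View pics/c6.png

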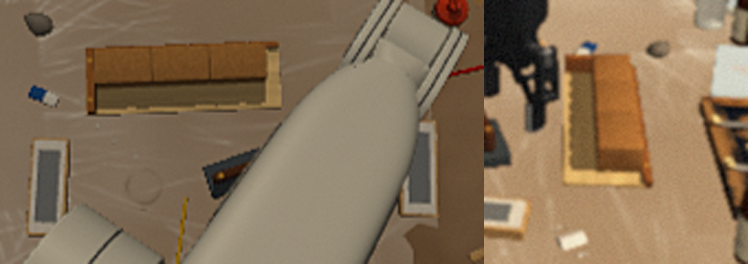

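The image shows the three corks closed up in the jig at (180,65), from the stop at (92,75) along the fence, with no visible gaps. Next is the near panel at (436,-232).

Run:
```python
from plan import *; from h import *
# panel tops re-measured by depth in side view (x), top (y)
for n,t in(('side','side5'),('side','side4'),('top','top3')):
    z=np.load(f'pics/{t}.npz'); P=cloud(n,z['d'])
    for c in((.45,-.37),(.436,-.232),(.42,.235)):
        m=(P[...,2]>.014)&(P[...,2]<.026)&(abs(P[...,0]-c[0])<.1)&(abs(P[...,1]-c[1])<.05)
        if m.sum()>100: print(t,rect(P[m][:,:2]),m.sum(),round(np.median(P[m][:,2])*1000,1))
plan((495.5,-227.8,154.2,38.15),(436.5,-232.2,100,-2.4),(436.5,-232.2,13,-2.4))
```

```text
side5 [ 450.8 -370.6   64.5  160.    87.9] 1358 17.1
side5 [ 436.2 -233.1   67.   159.8   85.9] 904 17.1
side4 [ 451.1 -371.1   65.9  159.3   87.8] 1356 17.2
side4 [ 436.5 -232.1   65.2  159.9   87.3] 905 17.1
side4 [421.4 232.5  66.3 158.7  89.1] 315 16.9
top3 [ 446.7 -369.    62.6  159.5   88.2] 644 17.5
top3 [ 431.2 -231.1   61.1  156.9   87.9] 656 17.8
[-0.327, -0.22, 0.361] rz 0.225 rows 6 -> [ 436.5 -232.1  100.    -2.4]
[-0.0, 0.0, 0.58] rz 0.0 rows 3 -> [ 436.5 -232.1   13.    -2.4]
```

jog_arm(
  series=[
    {"xyz":[-0.327,-0.22,0.361],"delta_rot":[0,0,0.225],"claw":1},
    {"xyz":[-0.327,-0.22,0.361],"delta_rot":[0,0,0.225],"claw":1},
    {"xyz":[-0.327,-0.22,0.361],"delta_rot":[0,0,0.225],"claw":1},
    {"xyz":[-0.327,-0.22,0.361],"delta_rot":[0,0,0.225],"claw":1},
    {"xyz":[-0.327,-0.22,0.361],"delta_rot":[0,0,0.225],"claw":1},
    {"xyz":[-0.327,-0.22,0.361],"delta_rot":[0,0,0.225],"claw":1},
    {"xyz":[-0.327,-0.22,0.361],"delta_rot":[0,0,0.225],"claw":1},
  ],
)

```text
t: 21.95
position: [0.4372, -0.2317, 0.0999]
tool_rot: [1.0, -0.015, 0.0, 0.0]
contact_force: [-0.4, -0.7, 0.3]
opening: 1.0
grasp_force: 0.0
```

jog_arm(
  series=[
    {"xyz":[0,0,0.3],"delta_rot":[0,0,0],"claw":1},
    {"xyz":[0,0,0.5],"delta_rot":[0,0,0],"claw":1},
    {"xyz":[0,0,0.58],"delta_rot":[0,0,0],"claw":1},
    {"xyz":[0,0,0.58],"delta_rot":[0,0,0],"claw":1},
  ],
)

```text
t: 22.35
position: [0.4362, -0.2311, 0.0112]
tool_rot: [1.0, -0.015, -0.001, -0.001]
contact_force: [-0.6, 0.0, 0.2]
opening: 0.998
grasp_force: 0.0
```

jog_arm(
  series=[
    {"xyz":[0,0,0],"delta_rot":[0,0,0],"claw":-1},
    {"xyz":[0,0,0],"delta_rot":[0,0,0],"claw":-1},
    {"xyz":[0,0,0],"delta_rot":[0,0,0],"claw":-1},
    {"xyz":[0,0,0],"delta_rot":[0,0,0],"claw":-1},
    {"xyz":[0,0,0],"delta_rot":[0,0,0],"claw":-1},
  ],
)

```text
t: 22.85
position: [0.4378, -0.2323, 0.0142]
tool_rot: [1.0, -0.017, 0.001, 0.001]
contact_force: [-0.8, 1.1, 7.6]
opening: 0.706
grasp_force: 65.6
```

Run:
```python
from plan import *
plan((436.5,-232.2,13,-2.4),(436.5,-232.2,120,-2.4),(500,-150,125,40),(619.8,20.1,120,92.4),(619.8,20.1,62,92.4))
```

```text
[0.0, 0.0, -0.713] rz 0.0 rows 4 -> [ 436.5 -232.2  120.    -2.4]
[0.4, -0.565, -0.034] rz -0.236 rows 6 -> [ 500.  -150.   125.    40.1]
[0.993, -0.262, 0.025] rz -0.291 rows 8 -> [588.7 -24.1 121.3  92.5]
[0.285, 0.22, 0.009] rz 0.0 rows 3 -> [619.8  20.1 120.   92.5]
[0.0, 0.0, 0.386] rz 0.0 rows 3 -> [619.8  20.1  62.   92.5]
```

jog_arm(
  series=[
    {"xyz":[0,0,-0.15],"delta_rot":[0,0,0],"claw":-1},
    {"xyz":[0,0,-0.4],"delta_rot":[0,0,0],"claw":-1},
    {"xyz":[0,0,-0.713],"delta_rot":[0,0,0],"claw":-1},
    {"xyz":[0,0,-0.713],"delta_rot":[0,0,0],"claw":-1},
  ],
)

```text
t: 23.25
position: [0.4394, -0.2335, 0.1258]
tool_rot: [1.0, -0.017, 0.004, 0.003]
contact_force: [-0.2, -0.5, -1.7]
opening: 0.709
grasp_force: 65.6
```

jog_arm(
  series=[
    {"xyz":[0.07,-0.1,-0.034],"delta_rot":[0,0,-0.04],"claw":-1},
    {"xyz":[0.14,-0.2,-0.034],"delta_rot":[0,0,-0.08],"claw":-1},
    {"xyz":[0.21,-0.3,-0.034],"delta_rot":[0,0,-0.12],"claw":-1},
    {"xyz":[0.28,-0.4,-0.034],"delta_rot":[0,0,-0.16],"claw":-1},
    {"xyz":[0.34,-0.5,-0.034],"delta_rot":[0,0,-0.2],"claw":-1},
    {"xyz":[0.4,-0.565,-0.034],"delta_rot":[0,0,-0.236],"claw":-1},
  ],
)

```text
t: 23.85
position: [0.5002, -0.1482, 0.1249]
tool_rot: [0.937, 0.349, 0.0, -0.0]
contact_force: [-0.9, -0.1, -0.9]
opening: 0.711
grasp_force: 65.6
```

jog_arm(
  series=[
    {"xyz":[0.14,-0.035,0.025],"delta_rot":[0,0,-0.04],"claw":-1},
    {"xyz":[0.28,-0.07,0.025],"delta_rot":[0,0,-0.08],"claw":-1},
    {"xyz":[0.42,-0.11,0.025],"delta_rot":[0,0,-0.12],"claw":-1},
    {"xyz":[0.56,-0.14,0.025],"delta_rot":[0,0,-0.16],"claw":-1},
    {"xyz":[0.7,-0.18,0.025],"delta_rot":[0,0,-0.2],"claw":-1},
    {"xyz":[0.85,-0.22,0.025],"delta_rot":[0,0,-0.24],"claw":-1},
    {"xyz":[0.993,-0.262,0.025],"delta_rot":[0,0,-0.28],"claw":-1},
    {"xyz":[0.993,-0.262,0.025],"delta_rot":[0,0,-0.291],"claw":-1},
    {"xyz":[0.993,-0.262,0.025],"delta_rot":[0,0,-0.291],"claw":-1},
  ],
)

```text
t: 24.75
position: [0.5876, -0.0219, 0.1209]
tool_rot: [0.688, 0.726, -0.0, -0.0]
contact_force: [0.6, 0.5, -1.0]
opening: 0.707
grasp_force: 65.6
```

jog_arm(
  series=[
    {"xyz":[0.285,0.22,0.009],"delta_rot":[0,0,0],"claw":-1},
    {"xyz":[0.285,0.22,0.009],"delta_rot":[0,0,0],"claw":-1},
    {"xyz":[0.285,0.22,0.009],"delta_rot":[0,0,0],"claw":-1},
    {"xyz":[0.285,0.22,0.15],"delta_rot":[0,0,0],"claw":-1},
    {"xyz":[0.285,0.22,0.15],"delta_rot":[0,0,0],"claw":-1},
  ],
)

```text
t: 25.25
position: [0.6165, 0.0211, 0.0967]
tool_rot: [0.689, 0.724, -0.001, -0.002]
contact_force: [-0.2, 0.7, -0.9]
opening: 0.707
grasp_force: 65.6
```

```bash
cat >> h.py <<'E'
def panel(tag,z0,z1,names=("top","side"),c=(.62,.02)):
    for n in names:
        im,d=robot.get_image(n); np.savez(f"pics/{n}{tag}.npz",im=im,d=d); P=cloud(n,d)
        m=(P[...,2]>z0)&(P[...,2]<z1)&(abs(P[...,0]-c[0])<.06)&(abs(P[...,1]-c[1])<.11)
        q=P[m]; print(n,m.sum(),'z',round(np.median(q[:,2])*1000,1),rect(q[:,:2]),'x',np.round(np.percentile(q[:,0],[1,99])*1000,1),'y',np.round(np.percentile(q[:,1],[1,99])*1000,1))
E
python3 - <<'E'
from plan import *; from h import *
state(); im,d=robot.get_image("side")
cv2.imwrite("pics/c7.png",cv2.resize(im[140:260,280:400,::-1],None,fx=5,fy=5,interpolation=cv2.INTER_CUBIC))
E
```

```text
t 25.25 [616.5  21.1  96.7] alpha 92.83 F [-0.2  0.7 -0.9] op 60.1 g 65.6 q [-6. 26. -5. 60. -0. 81.]
```

View pics/c7.png

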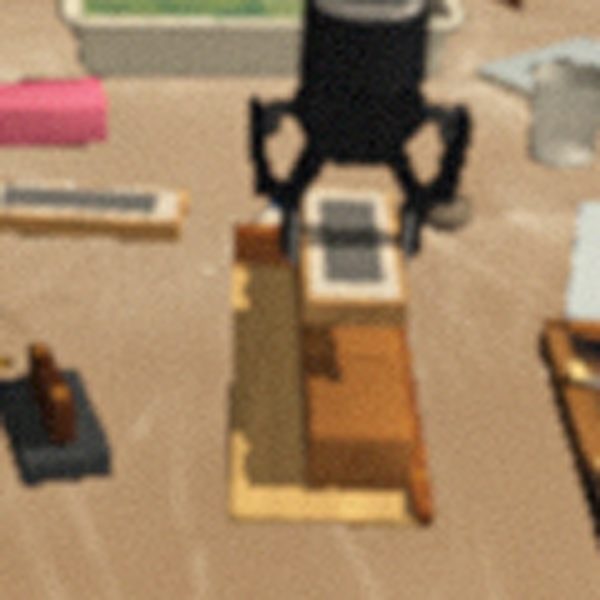

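The print hangs level and face up at (350,250) over the bed, and the bed below is closed. Lowering.

jog_arm(
  series=[
    {"xyz":[0,0,0.1],"delta_rot":[0,0,0],"claw":-1},
    {"xyz":[0,0,0.2],"delta_rot":[0,0,0],"claw":-1},
    {"xyz":[0,0,0.23],"delta_rot":[0,0,0],"claw":-1},
    {"xyz":[0,0,0.23],"delta_rot":[0,0,0],"claw":-1},
    {"xyz":[0,0,0.23],"delta_rot":[0,0,0],"claw":-1},
  ],
)

```text
t: 25.8
position: [0.6187, 0.0215, 0.0652]
tool_rot: [0.689, 0.725, 0.0, 0.0]
contact_force: [-0.2, -0.7, -0.2]
opening: 0.707
grasp_force: 65.7
```

Run:
```python
from plan import *; from h import *
state(); panel('p1',.063,.085)
```

```text
t 25.8 [618.7  21.5  65.2] alpha 92.89 F [-0.2 -0.7 -0.2] op 60.1 g 65.7 q [-6. 27. -7. 55. -0. 81.]
top 179 z 68.4 [617.3 -40.3  39.2  63.7  89.9] x [586.  648.8] y [-59.8 -24.1]
side 523 z 68.2 [620.9  15.1  85.  160.2  10.7] x [581.  661.5] y [-61.2  92.4]
```

jog_arm(
  series=[
    {"xyz":[-0.005,0.008,0.02],"delta_rot":[0,0,0.002],"claw":-1},
    {"xyz":[-0.005,0.008,0.035],"delta_rot":[0,0,0.002],"claw":-1},
    {"xyz":[-0.005,0.008,0.035],"delta_rot":[0,0,0.002],"claw":-1},
  ],
)

```text
t: 26.2
position: [0.6201, 0.021, 0.0603]
tool_rot: [0.691, 0.723, 0.001, 0.001]
contact_force: [-2.3, -0.8, 9.6]
opening: 0.711
grasp_force: 66.8
```

jog_arm(
  series=[
    {"xyz":[0,0,-0.01],"delta_rot":[0,0,0],"claw":-1},
    {"xyz":[0,0,-0.01],"delta_rot":[0,0,0],"claw":1},
    {"xyz":[0,0,-0.01],"delta_rot":[0,0,0],"claw":1},
    {"xyz":[0,0,-0.01],"delta_rot":[0,0,0],"claw":1},
    {"xyz":[0,0,-0.01],"delta_rot":[0,0,0],"claw":1},
    {"xyz":[0,0,-0.2],"delta_rot":[0,0,0],"claw":1},
    {"xyz":[0,0,-0.55],"delta_rot":[0,0,0],"claw":1},
    {"xyz":[0,0,-0.55],"delta_rot":[0,0,0],"claw":1},
  ],
)

```text
t: 27.0
position: [0.6221, 0.021, 0.1474]
tool_rot: [0.691, 0.723, 0.003, 0.003]
contact_force: [1.0, -0.3, -0.3]
opening: 0.997
grasp_force: 0.0
```

Run:
```python
from plan import *; from h import *
o=state(); panel('p1b',.056,.076)
plan((*(o['position']*1000),92.3),(530,-160,140,45),(450.9,-370.8,100,-2.1),(450.9,-370.8,13,-2.1))
plan((450.9,-370.8,13,-2.1),(450.9,-370.8,140,-2.1),(520,-180,145,45),(620.3,20.3,140,92.4),(620.3,20.3,83,92.4))
```

```text
t 27.0 [622.1  21.  147.4] alpha 92.56 F [ 1.  -0.3 -0.3] op 84.7 g 0.0 q [-6. 24.  0. 66.  0. 82.]
top 200 z 63.2 [616.5 -40.3  39.6  60.6 -89.9] x [586.8 646.6] y [-60.  -20.5]
side 503 z 63.0 [621.5  17.4  60.5 163.7   0.8] x [590.8 651.4] y [-61.9  95.8]
[-0.993, -0.557, 0.041] rz 0.263 rows 7 -> [ 544.6 -131.2  141.2   45. ]
[-0.204, 0.067, 0.008] rz -0.0 rows 2 -> [ 530. -160.  140.   45.]
[-0.993, 0.452, 0.194] rz 0.261 rows 7 -> [ 472.5 -313.2  110.9   -2. ]
[-0.131, 0.389, 0.073] rz 0.0 rows 3 -> [ 450.8 -370.8  100.    -2. ]
[0.0, -0.0, 0.58] rz 0.0 rows 3 -> [ 450.8 -370.8   13.    -2. ]
[0.0, 0.0, -0.847] rz 0.0 rows 4 -> [ 450.9 -370.8  140.    -2.1]
[0.319, -0.993, -0.025] rz -0.262 rows 7 -> [ 504.2 -223.7  143.8   45.1]
[0.281, -0.131, -0.008] rz 0.0 rows 3 -> [ 520.  -180.   145.    45.1]
[0.993, -0.329, 0.023] rz -0.263 rows 7 -> [590.3 -39.7 141.6  92.4]
[0.391, 0.216, 0.01] rz 0.0 rows 3 -> [620.2  20.3 140.   92.4]
[0.0, 0.0, 0.38] rz 0.0 rows 3 -> [620.2  20.3  83.1  92.4]
```

jog_arm(
  series=[
    {"xyz":[-0.3,-0.16,0],"delta_rot":[0,0,0.05],"claw":1},
    {"xyz":[-0.6,-0.33,0.02],"delta_rot":[0,0,0.1],"claw":1},
    {"xyz":[-0.993,-0.557,0.041],"delta_rot":[0,0,0.15],"claw":1},
    {"xyz":[-0.993,-0.557,0.041],"delta_rot":[0,0,0.2],"claw":1},
    {"xyz":[-0.993,-0.557,0.041],"delta_rot":[0,0,0.263],"claw":1},
    {"xyz":[-0.993,-0.557,0.041],"delta_rot":[0,0,0.263],"claw":1},
  ],
)

```text
t: 27.7
position: [0.5416, -0.1322, 0.1338]
tool_rot: [0.925, 0.381, -0.001, -0.001]
contact_force: [-0.2, -0.7, -0.1]
opening: 0.996
grasp_force: 0.0
```

jog_arm(
  series=[
    {"xyz":[-0.3,0.12,0.05],"delta_rot":[0,0,0.04],"claw":1},
    {"xyz":[-0.6,0.25,0.1],"delta_rot":[0,0,0.08],"claw":1},
    {"xyz":[-0.993,0.452,0.194],"delta_rot":[0,0,0.13],"claw":1},
    {"xyz":[-0.993,0.452,0.194],"delta_rot":[0,0,0.18],"claw":1},
    {"xyz":[-0.993,0.452,0.194],"delta_rot":[0,0,0.22],"claw":1},
    {"xyz":[-0.993,0.452,0.194],"delta_rot":[0,0,0.261],"claw":1},
    {"xyz":[-0.993,0.452,0.194],"delta_rot":[0,0,0.261],"claw":1},
  ],
)

```text
t: 28.4
position: [0.4852, -0.2847, 0.1047]
tool_rot: [1.0, -0.017, -0.001, -0.001]
contact_force: [-0.3, 0.3, 0.0]
opening: 0.999
grasp_force: 0.0
```

Run:
```python
from plan import *
o=state()
import numpy as np
p=o['position']*1000
plan((*p,-2.1),(450.9,-370.8,60,-2.1),(450.9,-370.8,12.5,-2.1))
```

```text
t 28.4 [ 485.2 -284.7  104.7] alpha -1.91 F [-0.3  0.3  0. ] op 84.9 g 0.0 q [-39.  21. -12.  57.   0. 143.]
[-0.207, 0.582, 0.298] rz 0.0 rows 4 -> [ 450.9 -370.8   60.    -2.1]
[-0.0, 0.0, 0.317] rz 0.0 rows 3 -> [ 450.9 -370.8   12.4   -2.1]
```

jog_arm(
  series=[
    {"xyz":[-0.1,0.3,0.1],"delta_rot":[0,0,0],"claw":1},
    {"xyz":[-0.207,0.582,0.15],"delta_rot":[0,0,0],"claw":1},
    {"xyz":[-0.207,0.582,0.25],"delta_rot":[0,0,0],"claw":1},
    {"xyz":[-0.207,0.582,0.4],"delta_rot":[0,0,0],"claw":1},
    {"xyz":[-0.207,0.582,0.615],"delta_rot":[0,0,0],"claw":1},
    {"xyz":[-0.207,0.582,0.615],"delta_rot":[0,0,0],"claw":1},
    {"xyz":[-0.207,0.582,0.615],"delta_rot":[0,0,0],"claw":-1},
    {"xyz":[-0.207,0.582,0.615],"delta_rot":[0,0,0],"claw":-1},
    {"xyz":[-0.207,0.582,0.615],"delta_rot":[0,0,0],"claw":-1},
    {"xyz":[-0.207,0.582,0.615],"delta_rot":[0,0,0],"claw":-1},
    {"xyz":[-0.207,0.582,0.615],"delta_rot":[0,0,0],"claw":-1},
  ],
)

```text
t: 29.5
position: [0.4529, -0.3716, 0.0154]
tool_rot: [1.0, -0.015, 0.001, 0.001]
contact_force: [-0.4, 0.7, 7.0]
opening: 0.706
grasp_force: 66.9
```

jog_arm(
  series=[
    {"xyz":[0,0,-0.15],"delta_rot":[0,0,0],"claw":-1},
    {"xyz":[0,0,-0.4],"delta_rot":[0,0,0],"claw":-1},
    {"xyz":[0,0,-0.65],"delta_rot":[0,0,0],"claw":-1},
    {"xyz":[0,0,-0.85],"delta_rot":[0,0,0],"claw":-1},
    {"xyz":[0,0,-0.85],"delta_rot":[0,0,0],"claw":-1},
  ],
)

```text
t: 30.0
position: [0.4536, -0.3725, 0.1464]
tool_rot: [1.0, -0.015, 0.003, 0.003]
contact_force: [1.2, -0.8, -1.1]
opening: 0.709
grasp_force: 66.1
```

jog_arm(
  series=[
    {"xyz":[0.05,-0.16,-0.025],"delta_rot":[0,0,-0.04],"claw":-1},
    {"xyz":[0.1,-0.32,-0.025],"delta_rot":[0,0,-0.08],"claw":-1},
    {"xyz":[0.15,-0.48,-0.025],"delta_rot":[0,0,-0.12],"claw":-1},
    {"xyz":[0.2,-0.64,-0.025],"delta_rot":[0,0,-0.16],"claw":-1},
    {"xyz":[0.25,-0.8,-0.025],"delta_rot":[0,0,-0.2],"claw":-1},
    {"xyz":[0.319,-0.993,-0.025],"delta_rot":[0,0,-0.24],"claw":-1},
    {"xyz":[0.319,-0.993,-0.025],"delta_rot":[0,0,-0.262],"claw":-1},
    {"xyz":[0.319,-0.993,-0.025],"delta_rot":[0,0,-0.262],"claw":-1},
  ],
)

```text
t: 30.8
position: [0.5047, -0.2227, 0.1448]
tool_rot: [0.922, 0.387, -0.0, -0.0]
contact_force: [0.7, 0.4, -1.5]
opening: 0.708
grasp_force: 66.0
```

Run:
```python
from plan import *
o=state()
p=o['position']*1000
plan((504.2,-223.7,143.8,45.1),(575,-80,141,92.4),(620.5,20.3,140,92.4),(620.5,20.3,85,92.4))
```

```text
t 30.8 [ 504.7 -222.7  144.8] alpha 45.56 F [ 0.7  0.4 -1.5] op 60.2 g 66.0 q [-33.  18. -10.  62.  -0. 102.]
[0.993, -0.336, 0.018] rz -0.263 rows 7 -> [573.6 -82.6 141.1  92.4]
[0.017, 0.01, 0.001] rz 0.0 rows 2 -> [575.  -80.  141.   92.4]
[0.655, 0.331, 0.006] rz 0.0 rows 4 -> [620.5  20.3 140.   92.4]
[0.0, 0.0, 0.367] rz 0.0 rows 3 -> [620.5  20.3  85.   92.4]
```

jog_arm(
  series=[
    {"xyz":[0.14,-0.05,0.018],"delta_rot":[0,0,-0.04],"claw":-1},
    {"xyz":[0.28,-0.1,0.018],"delta_rot":[0,0,-0.08],"claw":-1},
    {"xyz":[0.42,-0.15,0.018],"delta_rot":[0,0,-0.12],"claw":-1},
    {"xyz":[0.56,-0.2,0.018],"delta_rot":[0,0,-0.16],"claw":-1},
    {"xyz":[0.7,-0.24,0.018],"delta_rot":[0,0,-0.2],"claw":-1},
    {"xyz":[0.85,-0.29,0.018],"delta_rot":[0,0,-0.24],"claw":-1},
    {"xyz":[0.993,-0.336,0.018],"delta_rot":[0,0,-0.262],"claw":-1},
    {"xyz":[0.993,-0.336,0.018],"delta_rot":[0,0,-0.262],"claw":-1},
  ],
)

```text
t: 31.6
position: [0.574, -0.0809, 0.1421]
tool_rot: [0.691, 0.723, 0.0, -0.0]
contact_force: [0.4, 0.0, -2.1]
opening: 0.708
grasp_force: 66.0
```

jog_arm(
  series=[
    {"xyz":[0.25,0.13,0],"delta_rot":[0,0,0],"claw":-1},
    {"xyz":[0.5,0.25,0],"delta_rot":[0,0,0],"claw":-1},
    {"xyz":[0.68,0.341,0.006],"delta_rot":[0,0,0],"claw":-1},
    {"xyz":[0.68,0.341,0.006],"delta_rot":[0,0,0],"claw":-1},
    {"xyz":[0.68,0.341,0.2],"delta_rot":[0,0,0],"claw":-1},
    {"xyz":[0.68,0.341,0.37],"delta_rot":[0,0,0],"claw":-1},
    {"xyz":[0.68,0.341,0.37],"delta_rot":[0,0,0],"claw":-1},
    {"xyz":[0.68,0.341,0.37],"delta_rot":[0,0,0],"claw":-1},
  ],
)

```text
t: 32.4
position: [0.6197, 0.0208, 0.0872]
tool_rot: [0.692, 0.722, -0.0, -0.0]
contact_force: [0.2, -0.8, -0.2]
opening: 0.71
grasp_force: 65.9
```

Run:
```python
from plan import *; from h import *
o=state(); panel('p2',.081,.105)
```

```text
t 32.4 [619.7  20.8  87.2] alpha 92.41 F [ 0.2 -0.8 -0.2] op 60.4 g 65.9 q [-6. 26. -5. 58. -0. 82.]
top 189 z 88.8 [618.6 -40.2  38.8  63.8 -89.8] x [587.2 646.2] y [-59.5 -20.9]
side 553 z 89.7 [621.1  16.   87.  157.    5.1] x [580.  662.6] y [-62.2  93.8]
```

jog_arm(
  series=[
    {"xyz":[0,0.004,0.03],"delta_rot":[0,0,0],"claw":-1},
    {"xyz":[0,0.004,0.06],"delta_rot":[0,0,0],"claw":-1},
    {"xyz":[0,0.004,0.06],"delta_rot":[0,0,0],"claw":-1},
  ],
)

```text
t: 32.8
position: [0.6211, 0.0216, 0.0795]
tool_rot: [0.691, 0.723, 0.001, 0.001]
contact_force: [-1.1, -1.7, 8.8]
opening: 0.707
grasp_force: 67.2
```

jog_arm(
  series=[
    {"xyz":[0,0,-0.01],"delta_rot":[0,0,0],"claw":-1},
    {"xyz":[0,0,-0.01],"delta_rot":[0,0,0],"claw":1},
    {"xyz":[0,0,-0.01],"delta_rot":[0,0,0],"claw":1},
    {"xyz":[0,0,-0.01],"delta_rot":[0,0,0],"claw":1},
    {"xyz":[0,0,-0.01],"delta_rot":[0,0,0],"claw":1},
    {"xyz":[0,0,-0.2],"delta_rot":[0,0,0],"claw":1},
    {"xyz":[0,0,-0.55],"delta_rot":[0,0,0],"claw":1},
    {"xyz":[0,0,-0.55],"delta_rot":[0,0,0],"claw":1},
  ],
)

```text
t: 33.6
position: [0.6229, 0.0217, 0.1665]
tool_rot: [0.691, 0.723, 0.003, 0.003]
contact_force: [0.5, 0.4, -0.1]
opening: 0.999
grasp_force: 0.0
```

Run:
```python
from plan import *; from h import *
o=state(); panel('p2b',.074,.1); panel('p3',.013,.026,c=(.42,.234))
plan((*(o['position']*1000),92.3),(530,130,150,135),(421,234,80,179.1),(421,234,12.5,179.1))
plan((421,234,12.5,179.1),(421,234,150,179.1),(510,100,160,135),(620.3,20.3,160,92.4),(620.3,20.3,103,92.4))
```

```text
t 33.6 [622.9  21.7 166.5] alpha 92.56 F [ 0.5  0.4 -0.1] op 84.9 g 0.0 q [-6. 23.  2. 68. -0. 82.]
top 217 z 81.3 [617.5 -38.5  42.7  61.7 -89.8] x [587.4 648. ] y [-59.7 -17.1]
side 501 z 81.0 [621.5  18.5  62.  162.2   1.5] x [589.9 653. ] y [-61.1  98.2]
top 114 z 17.6 [421.1 256.3  20.2 115.6  88.6] x [371.3 478.6] y [245.3 266.3]
side 236 z 16.8 [420.3 235.6  69.6 117.9 -89.1] x [361.7 477.8] y [202.3 267.3]
[0.746, -0.59, 0.11] rz -0.237 rows 7 -> [529.9 130.  150.  135. ]
[0.993, -0.024, 0.462] rz -0.245 rows 7 -> [422.1 232.8  80.7 179.1]
[0.008, 0.008, 0.004] rz -0.0 rows 2 -> [421.  234.1  80.1 179.1]
[-0.0, -0.0, 0.45] rz -0.0 rows 3 -> [421.  234.1  12.6 179.1]
[0.0, 0.0, -0.917] rz 0.0 rows 5 -> [421.  234.  150.  179.1]
[-0.607, -0.884, -0.066] rz 0.245 rows 7 -> [510. 100. 160. 135.]
[-0.896, 0.145, -0.0] rz 0.237 rows 7 -> [620.4  20.3 160.   92.3]
[-0.0, -0.0, 0.38] rz -0.0 rows 3 -> [620.4  20.3 103.   92.3]
```

jog_arm(
  series=[
    {"xyz":[0.2,-0.15,0.02],"delta_rot":[0,0,-0.045],"claw":1},
    {"xyz":[0.4,-0.3,0.05],"delta_rot":[0,0,-0.09],"claw":1},
    {"xyz":[0.6,-0.45,0.08],"delta_rot":[0,0,-0.135],"claw":1},
    {"xyz":[0.746,-0.59,0.11],"delta_rot":[0,0,-0.18],"claw":1},
    {"xyz":[0.746,-0.59,0.11],"delta_rot":[0,0,-0.22],"claw":1},
    {"xyz":[0.746,-0.59,0.11],"delta_rot":[0,0,-0.237],"claw":1},
    {"xyz":[0.746,-0.59,0.11],"delta_rot":[0,0,-0.237],"claw":1},
  ],
)

```text
t: 34.5
position: [0.5263, 0.1299, 0.1427]
tool_rot: [0.38, 0.925, -0.001, -0.001]
contact_force: [-0.3, 0.3, -0.1]
opening: 1.002
grasp_force: 0.0
```

jog_arm(
  series=[
    {"xyz":[0.2,0,0.1],"delta_rot":[0,0,-0.045],"claw":1},
    {"xyz":[0.4,-0.01,0.2],"delta_rot":[0,0,-0.09],"claw":1},
    {"xyz":[0.6,-0.02,0.3],"delta_rot":[0,0,-0.135],"claw":1},
    {"xyz":[0.8,-0.024,0.4],"delta_rot":[0,0,-0.18],"claw":1},
    {"xyz":[0.993,-0.024,0.462],"delta_rot":[0,0,-0.22],"claw":1},
    {"xyz":[0.999,-0.018,0.462],"delta_rot":[0,0,-0.245],"claw":1},
    {"xyz":[0.999,-0.018,0.462],"delta_rot":[0,0,-0.245],"claw":1},
    {"xyz":[0.999,-0.018,0.462],"delta_rot":[0,0,-0.245],"claw":1},
  ],
)

```text
t: 35.3
position: [0.419, 0.2332, 0.0744]
tool_rot: [0.008, 1.0, -0.0, -0.0]
contact_force: [-0.2, -0.6, -0.2]
opening: 0.998
grasp_force: 0.0
```

Run:
```python
from plan import *
o=state()
```

```text
t 35.3 [419.  233.2  74.4] alpha 179.1 F [-0.2 -0.6 -0.2] op 84.9 g 0.0 q [ 19.  15. -26.  49.  -0.  20.]
```

jog_arm(
  series=[
    {"xyz":[-0.012,0.005,0.2],"delta_rot":[0,0,0],"claw":1},
    {"xyz":[-0.012,0.005,0.413],"delta_rot":[0,0,0],"claw":1},
    {"xyz":[-0.012,0.005,0.413],"delta_rot":[0,0,0],"claw":1},
    {"xyz":[-0.012,0.005,0.413],"delta_rot":[0,0,0],"claw":1},
    {"xyz":[-0.012,0.005,0.413],"delta_rot":[0,0,0],"claw":-1},
    {"xyz":[-0.012,0.005,0.413],"delta_rot":[0,0,0],"claw":-1},
    {"xyz":[-0.012,0.005,0.413],"delta_rot":[0,0,0],"claw":-1},
    {"xyz":[-0.012,0.005,0.413],"delta_rot":[0,0,0],"claw":-1},
    {"xyz":[-0.012,0.005,0.413],"delta_rot":[0,0,0],"claw":-1},
  ],
)

```text
t: 36.2
position: [0.4217, 0.2343, 0.0145]
tool_rot: [0.006, 1.0, 0.0, 0.001]
contact_force: [-1.4, -1.7, 6.9]
opening: 0.711
grasp_force: 64.7
```

jog_arm(
  series=[
    {"xyz":[0,0,-0.15],"delta_rot":[0,0,0],"claw":-1},
    {"xyz":[0,0,-0.4],"delta_rot":[0,0,0],"claw":-1},
    {"xyz":[0,0,-0.65],"delta_rot":[0,0,0],"claw":-1},
    {"xyz":[0,0,-0.917],"delta_rot":[0,0,0],"claw":-1},
    {"xyz":[0,0,-0.917],"delta_rot":[0,0,0],"claw":-1},
  ],
)

```text
t: 36.7
position: [0.423, 0.235, 0.1562]
tool_rot: [0.006, 1.0, 0.002, 0.005]
contact_force: [1.4, -0.1, -0.9]
opening: 0.711
grasp_force: 66.1
```

jog_arm(
  series=[
    {"xyz":[-0.1,-0.14,-0.02],"delta_rot":[0,0,0.04],"claw":-1},
    {"xyz":[-0.2,-0.28,-0.04],"delta_rot":[0,0,0.08],"claw":-1},
    {"xyz":[-0.3,-0.42,-0.05],"delta_rot":[0,0,0.12],"claw":-1},
    {"xyz":[-0.4,-0.56,-0.066],"delta_rot":[0,0,0.16],"claw":-1},
    {"xyz":[-0.5,-0.7,-0.066],"delta_rot":[0,0,0.2],"claw":-1},
    {"xyz":[-0.607,-0.884,-0.066],"delta_rot":[0,0,0.245],"claw":-1},
    {"xyz":[-0.607,-0.884,-0.066],"delta_rot":[0,0,0.245],"claw":-1},
  ],
)

```text
t: 37.4
position: [0.5117, 0.0979, 0.1601]
tool_rot: [0.384, 0.923, -0.0, 0.001]
contact_force: [-0.1, 0.0, -1.9]
opening: 0.711
grasp_force: 66.0
```

Run:
```python
from plan import *
o=state(); p=o['position']*1000
plan((*p,135),(620.3,20.3,155,92.4),(620.3,20.3,103,92.4))
```

```text
t 37.4 [511.7  97.9 160.1] alpha 134.8 F [-0.1  0.  -1.9] op 60.4 g 66.0 q [  2.  14. -13.  63.  -0.  47.]
[-0.878, 0.146, 0.034] rz 0.237 rows 7 -> [620.3  20.3 155.   92.3]
[0.0, 0.0, 0.347] rz -0.0 rows 3 -> [620.3  20.3 103.   92.3]
```

jog_arm(
  series=[
    {"xyz":[-0.14,0.02,0.01],"delta_rot":[0,0,0.04],"claw":-1},
    {"xyz":[-0.28,0.05,0.01],"delta_rot":[0,0,0.08],"claw":-1},
    {"xyz":[-0.42,0.07,0.02],"delta_rot":[0,0,0.12],"claw":-1},
    {"xyz":[-0.56,0.09,0.02],"delta_rot":[0,0,0.16],"claw":-1},
    {"xyz":[-0.7,0.12,0.03],"delta_rot":[0,0,0.2],"claw":-1},
    {"xyz":[-0.88,0.148,0.034],"delta_rot":[0,0,0.2355],"claw":-1},
    {"xyz":[-0.88,0.148,0.034],"delta_rot":[0,0,0.2355],"claw":-1},
    {"xyz":[-0.88,0.148,0.2],"delta_rot":[0,0,0.2355],"claw":-1},
    {"xyz":[-0.88,0.148,0.37],"delta_rot":[0,0,0.2355],"claw":-1},
    {"xyz":[-0.88,0.148,0.37],"delta_rot":[0,0,0.2355],"claw":-1},
    {"xyz":[-0.88,0.148,0.37],"delta_rot":[0,0,0.2355],"claw":-1},
  ],
)

```text
t: 38.5
position: [0.6189, 0.0238, 0.1051]
tool_rot: [0.689, 0.725, -0.0, -0.0]
contact_force: [0.1, -0.1, -0.8]
opening: 0.709
grasp_force: 65.9
```

Run:
```python
from plan import *; from h import *
o=state(); panel('p4',.099,.122)
```

```text
t 38.5 [618.9  23.8 105.1] alpha 92.92 F [ 0.1 -0.1 -0.8] op 60.3 g 65.9 q [-6. 26. -4. 61.  0. 82.]
top 193 z 107.8 [616.7 -34.9  34.8  62.1 -89.8] x [587.  647.2] y [-52.2 -17.4]
side 544 z 108.5 [619.6  21.1  84.8 159.3  11. ] x [579.4 661.9] y [-55.1  99.7]
```

jog_arm(
  series=[
    {"xyz":[-0.04,0.006,0],"delta_rot":[0,0,0.0025],"claw":-1},
    {"xyz":[-0.04,0.006,0],"delta_rot":[0,0,0.0025],"claw":-1},
    {"xyz":[-0.04,0.006,0.0],"delta_rot":[0,0,0.0025],"claw":-1},
  ],
)

```text
t: 38.9
position: [0.6209, 0.0169, 0.1053]
tool_rot: [0.692, 0.721, 0.0, 0.0]
contact_force: [0.8, 0.6, -1.5]
opening: 0.708
grasp_force: 65.9
```

Run:
```python
from plan import *; from h import *
o=state(); panel('p5',.099,.122)
```

```text
t 38.9 [620.9  16.9 105.3] alpha 92.35 F [ 0.8  0.6 -1.5] op 60.2 g 65.9 q [-6. 26. -4. 61.  0. 81.]
top 173 z 107.9 [620.  -43.6  31.4  64.2 -89.9] x [588.6 649.9] y [-59.2 -27.8]
side 543 z 107.7 [622.3  16.1  86.1 156.6   3.2] x [580.2 662.5] y [-61.5  92.8]
```

jog_arm(
  series=[
    {"xyz":[0,-0.007,0.03],"delta_rot":[0,0,0],"claw":-1},
    {"xyz":[0,-0.007,0.06],"delta_rot":[0,0,0],"claw":-1},
    {"xyz":[0,-0.007,0.06],"delta_rot":[0,0,0],"claw":-1},
  ],
)

```text
t: 39.3
position: [0.6195, 0.0173, 0.0965]
tool_rot: [0.692, 0.722, 0.0, 0.0]
contact_force: [-2.7, -0.4, 8.5]
opening: 0.71
grasp_force: 67.2
```

jog_arm(
  series=[
    {"xyz":[0,0,-0.01],"delta_rot":[0,0,0],"claw":-1},
    {"xyz":[0,0,-0.01],"delta_rot":[0,0,0],"claw":1},
    {"xyz":[0,0,-0.01],"delta_rot":[0,0,0],"claw":1},
    {"xyz":[0,0,-0.01],"delta_rot":[0,0,0],"claw":1},
    {"xyz":[0,0,-0.01],"delta_rot":[0,0,0],"claw":1},
    {"xyz":[0,0,-0.2],"delta_rot":[0,0,0],"claw":1},
    {"xyz":[0,0,-0.5],"delta_rot":[0,0,0],"claw":1},
    {"xyz":[0,0,-0.5],"delta_rot":[0,0,0],"claw":1},
  ],
)

```text
t: 40.1
position: [0.6218, 0.017, 0.1764]
tool_rot: [0.692, 0.722, 0.003, 0.003]
contact_force: [1.0, 0.5, 0.2]
opening: 1.002
grasp_force: 0.0
```

Run:
```python
from plan import *
o=state(); plan((*(o['position']*1000),92.4),(540,-120,170,101),(441.5,-160,160,110))
```

```text
t 40.1 [621.8  17.  176.4] alpha 92.37 F [1.  0.5 0.2] op 85.2 g 0.0 q [-6. 23.  3. 69.  0. 81.]
[-0.89, -0.583, 0.043] rz -0.048 rows 5 -> [ 540.1 -120.1  169.9  101. ]
[-0.136, -0.696, 0.066] rz -0.05 rows 4 -> [ 441.5 -160.1  160.   110. ]
```

Moving the arm to the weight's side so the bed can be seen.

jog_arm(
  series=[
    {"xyz":[-0.3,-0.2,0],"delta_rot":[0,0,-0.02],"claw":1},
    {"xyz":[-0.6,-0.4,0.02],"delta_rot":[0,0,-0.048],"claw":1},
    {"xyz":[-0.89,-0.583,0.043],"delta_rot":[0,0,-0.048],"claw":1},
    {"xyz":[-0.89,-0.583,0.043],"delta_rot":[0,0,-0.048],"claw":1},
  ],
)

```text
t: 40.5
position: [0.5355, -0.123, 0.1639]
tool_rot: [0.637, 0.771, -0.001, -0.0]
contact_force: [-1.3, 0.6, 0.0]
opening: 1.004
grasp_force: 0.0
```

jog_arm(
  series=[
    {"xyz":[-0.07,-0.35,0.03],"delta_rot":[0,0,-0.05],"claw":1},
    {"xyz":[-0.136,-0.696,0.066],"delta_rot":[0,0,-0.05],"claw":1},
    {"xyz":[-0.136,-0.696,0.066],"delta_rot":[0,0,-0.05],"claw":1},
    {"xyz":[-0.136,-0.696,0.066],"delta_rot":[0,0,-0.05],"claw":1},
  ],
)

```text
t: 40.9
position: [0.4385, -0.1601, 0.1546]
tool_rot: [0.574, 0.819, 0.0, 0.0]
contact_force: [0.4, 0.5, 1.0]
opening: 0.999
grasp_force: 0.0
```

Run:
```python
from plan import *; from h import *
o=state()
panel('p6',.092,.115)
for n in('top','side'):
    z=np.load(f'pics/{n}p6.npz'); P=cloud(n,z['d'])
    for nm,a,b,c,rx,ry in(('bed',.04,.056,(.62,.02),.06,.2),('grip',.042,.058,(.442,-.073),.05,.06),('slab',.016,.03,(.442,-.073),.06,.075)):
        m=(P[...,2]>a)&(P[...,2]<b)&(abs(P[...,0]-c[0])<rx)&(abs(P[...,1]-c[1])<ry)
        if m.sum()>20: print(n,nm,m.sum(),rect(P[m][:,:2]),round(np.median(P[m][:,2])*1000,1))
a=np.load('pics/topp6.npz')['im'][150:270,240:380]; b=np.load('pics/sidep6.npz')['im'][150:270,280:420]
f=lambda v:cv2.resize(v,None,fx=2.8,fy=4.5,interpolation=cv2.INTER_CUBIC) if 0 else cv2.resize(v,None,fx=2.8,fy=2.8,interpolation=cv2.INTER_CUBIC)
cv2.imwrite('pics/c8.png',np.hstack([f(a),f(b)])[:,:,::-1])
```

```text
t 40.9 [ 438.5 -160.1  154.6] alpha 109.88 F [0.4 0.5 1. ] op 84.9 g 0.0 q [-30.  10. -20.  61.   0.  40.]
top 791 z 99.5 [615.   19.   63.3 157.7   1.1] x [583.5 646.1] y [-59.2  97.4]
side 497 z 99.1 [620.2  17.7  61.9 162.7   2.1] x [589.  651.6] y [-61.6  97.5]
top bed 548 [615.1  27.4  67.2 295.8   3.4] 45.2
top grip 26 [428.8 -45.9  14.1  25.2  18.2] 46.9
top slab 88 [449.8 -43.7  35.4  76.6  49.5] 19.3
side bed 329 [617.3  16.   60.4 280.1   4.2] 44.7
side grip 75 [443.3 -75.1  15.7  76.   19. ] 47.4
side slab 250 [441.5 -71.1  56.2 101.6  19.8] 18.6
```

View pics/c8.png

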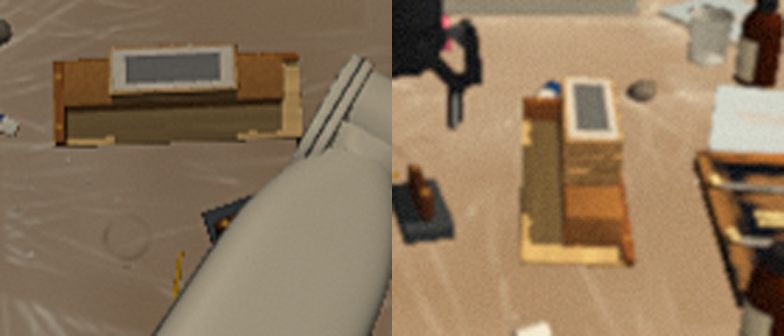

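The pile is square at top-crop (172,70), in line with the bed. The bed is closed from the stop (60,100) to about (283,80). The weight is clear at side-crop (420,205). I'll grip its bar next.

Run:
```python
from plan import *
plan((438.5,-160.1,154.6,109.9),(442,-73,120,109.6),(442,-73,38.5,109.6))
plan((442,-73,38.5,109.6),(442,-73,187,109.6),(530,-20,195,101),(620,19.7,190,92.4),(620,19.7,146,92.4))
```

```text
[0.538, 0.22, 0.231] rz 0.002 rows 4 -> [442.1 -73.  120.  109.5]
[0.0, -0.0, 0.543] rz -0.0 rows 3 -> [442.1 -73.   38.5 109.5]
[0.0, 0.0, -0.99] rz 0.0 rows 5 -> [442.  -73.  187.  109.6]
[0.136, 0.671, -0.053] rz 0.048 rows 4 -> [530. -20. 195. 101.]
[0.146, 0.64, 0.033] rz 0.048 rows 4 -> [620.1  19.7 190.   92.3]
[-0.0, -0.0, 0.293] rz -0.0 rows 2 -> [620.1  19.7 146.   92.3]
```

jog_arm(
  series=[
    {"xyz":[0.27,0.11,0.1],"delta_rot":[0,0,0.002],"claw":1},
    {"xyz":[0.538,0.22,0.15],"delta_rot":[0,0,0.002],"claw":1},
    {"xyz":[0.538,0.22,0.231],"delta_rot":[0,0,0.002],"claw":1},
    {"xyz":[0.538,0.22,0.231],"delta_rot":[0,0,0.002],"claw":1},
    {"xyz":[0.538,0.22,0.5],"delta_rot":[0,0,0.002],"claw":1},
    {"xyz":[0.538,0.22,0.757],"delta_rot":[0,0,0.002],"claw":1},
    {"xyz":[0.538,0.22,0.757],"delta_rot":[0,0,0.002],"claw":1},
    {"xyz":[0.538,0.22,0.757],"delta_rot":[0,0,0.002],"claw":0},
  ],
)

```text
t: 41.8
position: [0.4432, -0.0729, 0.0414]
tool_rot: [0.576, 0.817, -0.0, -0.0]
contact_force: [-0.1, -0.7, 1.7]
opening: 0.854
grasp_force: 0.0
```

jog_arm(
  series=[
    {"xyz":[0,0,0],"delta_rot":[0,0,0],"claw":-1},
    {"xyz":[0,0,0],"delta_rot":[0,0,0],"claw":-1},
    {"xyz":[0,0,0],"delta_rot":[0,0,0],"claw":-1},
    {"xyz":[0,0,0],"delta_rot":[0,0,0],"claw":-1},
    {"xyz":[0,0,0],"delta_rot":[0,0,0],"claw":-1},
    {"xyz":[0,0,0],"delta_rot":[0,0,0],"claw":-1},
    {"xyz":[0,0,0],"delta_rot":[0,0,0],"claw":-1},
  ],
)

```text
t: 42.5
position: [0.4429, -0.0729, 0.0418]
tool_rot: [0.576, 0.817, 0.0, 0.001]
contact_force: [-1.3, -0.3, 8.4]
opening: 0.174
grasp_force: 59.4
```

Run:
```python
from plan import *
state()
```

```text
t 42.5 [442.9 -72.9  41.8] alpha 109.65 F [-1.3 -0.3  8.4] op 14.8 g 59.4 q [-20.  15. -32.  43.  -0.  50.]
```

Gripped. Lifting the weight and carrying it smoothly.

jog_arm(
  series=[
    {"xyz":[0,0,-0.1],"delta_rot":[0,0,0],"claw":-1},
    {"xyz":[0,0,-0.25],"delta_rot":[0,0,0],"claw":-1},
    {"xyz":[0,0,-0.45],"delta_rot":[0,0,0],"claw":-1},
    {"xyz":[0,0,-0.65],"delta_rot":[0,0,0],"claw":-1},
    {"xyz":[0,0,-0.85],"delta_rot":[0,0,0],"claw":-1},
    {"xyz":[0,0,-0.97],"delta_rot":[0,0,0],"claw":-1},
    {"xyz":[0,0,-0.97],"delta_rot":[0,0,0],"claw":-1},
  ],
)

```text
t: 43.2
position: [0.4433, -0.0729, 0.1882]
tool_rot: [0.576, 0.817, 0.0, 0.002]
contact_force: [0.1, -0.6, -6.4]
opening: 0.177
grasp_force: 60.1
```

jog_arm(
  series=[
    {"xyz":[0.03,0.13,-0.02],"delta_rot":[0,0,0.01],"claw":-1},
    {"xyz":[0.06,0.27,-0.03],"delta_rot":[0,0,0.02],"claw":-1},
    {"xyz":[0.08,0.4,-0.04],"delta_rot":[0,0,0.03],"claw":-1},
    {"xyz":[0.11,0.53,-0.053],"delta_rot":[0,0,0.04],"claw":-1},
    {"xyz":[0.136,0.671,-0.053],"delta_rot":[0,0,0.048],"claw":-1},
  ],
)

```text
t: 43.7
position: [0.5303, -0.019, 0.1926]
tool_rot: [0.637, 0.771, -0.001, -0.001]
contact_force: [0.4, -0.1, -5.6]
opening: 0.173
grasp_force: 60.4
```

jog_arm(
  series=[
    {"xyz":[0.03,0.13,0],"delta_rot":[0,0,0.01],"claw":-1},
    {"xyz":[0.06,0.26,0],"delta_rot":[0,0,0.02],"claw":-1},
    {"xyz":[0.09,0.38,0],"delta_rot":[0,0,0.03],"claw":-1},
    {"xyz":[0.12,0.5,0],"delta_rot":[0,0,0.04],"claw":-1},
    {"xyz":[0.135,0.6,0],"delta_rot":[0,0,0.048],"claw":-1},
    {"xyz":[0.146,0.64,0],"delta_rot":[0,0,0.048],"claw":-1},
    {"xyz":[0.146,0.64,0],"delta_rot":[0,0,0.048],"claw":-1},
    {"xyz":[0.146,0.64,0.1],"delta_rot":[0,0,0.048],"claw":-1},
    {"xyz":[0.146,0.64,0.2],"delta_rot":[0,0,0.048],"claw":-1},
    {"xyz":[0.146,0.64,0.2],"delta_rot":[0,0,0.048],"claw":-1},
    {"xyz":[0.146,0.64,0.2],"delta_rot":[0,0,0.048],"claw":-1},
  ],
)

```text
t: 44.8
position: [0.6199, 0.02, 0.1643]
tool_rot: [0.692, 0.722, -0.0, -0.0]
contact_force: [-0.5, -0.1, -6.0]
opening: 0.171
grasp_force: 60.3
```

Run:
```python
from plan import *; from h import *
o=state(); z0=o['position'][2]-.0418
print('underside',z0)
panel('w1',z0+.012,z0+.03)
b=np.load('pics/sidew1.npz')['im'][110:260,260:440]; cv2.imwrite('pics/c9.png',cv2.resize(b,None,fx=3.5,fy=3.5,interpolation=cv2.INTER_CUBIC)[:,:,::-1])
```

```text
t 44.8 [619.9  20.  164.3] alpha 92.38 F [-0.5 -0.1 -6. ] op 14.6 g 60.3 q [-6. 24.  2. 68. -0. 82.]
underside 0.12249922508819802
top 39 z 140.8 [617.2 -24.6   6.8  52.6 -89.8] x [591.2 643.4] y [-28.1 -21.2]
side 205 z 141.3 [620.6  19.   55.4  98.3   2.8] x [593.1 649.7] y [-30.2  66.3]
```

View pics/c9.png

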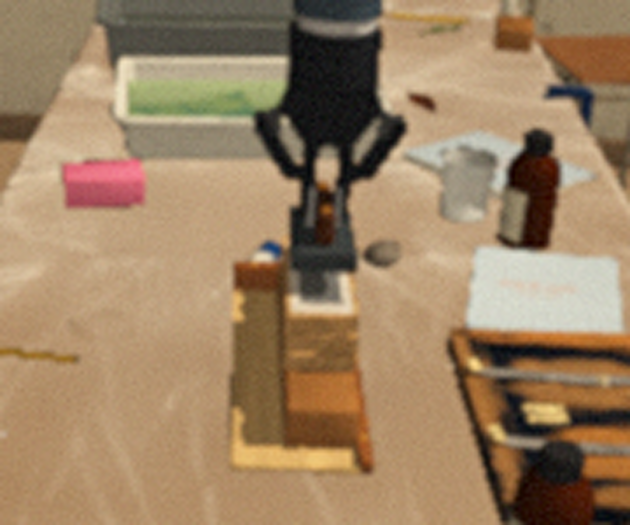

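The weight hangs level at (323,235), centred over the pile. Lowering.

jog_arm(
  series=[
    {"xyz":[0,0,0.05],"delta_rot":[0,0,0],"claw":-1},
    {"xyz":[0,0,0.1],"delta_rot":[0,0,0],"claw":-1},
    {"xyz":[0,0,0.13],"delta_rot":[0,0,0],"claw":-1},
    {"xyz":[0,0,0.15],"delta_rot":[0,0,0],"claw":-1},
    {"xyz":[0,0,0.15],"delta_rot":[0,0,0],"claw":-1},
  ],
)

```text
t: 45.4
position: [0.6205, 0.0203, 0.1419]
tool_rot: [0.692, 0.722, 0.0, 0.0]
contact_force: [-2.5, 0.2, -2.3]
opening: 0.174
grasp_force: 61.1
```

jog_arm(
  series=[
    {"xyz":[0,-0.003,0.006],"delta_rot":[0,0,0],"claw":-1},
    {"xyz":[0,-0.003,0.006],"delta_rot":[0,0,0],"claw":-1},
    {"xyz":[0,-0.003,0.006],"delta_rot":[0,0,0],"claw":1},
    {"xyz":[0,-0.003,0.006],"delta_rot":[0,0,0],"claw":1},
    {"xyz":[0,-0.003,0.006],"delta_rot":[0,0,0],"claw":1},
    {"xyz":[0,-0.003,0.006],"delta_rot":[0,0,0],"claw":1},
    {"xyz":[0,-0.003,-0.1],"delta_rot":[0,0,0],"claw":1},
    {"xyz":[0,-0.003,-0.4],"delta_rot":[0,0,0],"claw":1},
    {"xyz":[0,-0.003,-0.6],"delta_rot":[0,0,0],"claw":1},
  ],
)

```text
t: 46.3
position: [0.6202, 0.0202, 0.2339]
tool_rot: [0.692, 0.722, 0.0, 0.0]
contact_force: [1.6, -0.3, -0.7]
opening: 1.0
grasp_force: 0.0
```

jog_arm(
  series=[
    {"xyz":[-0.3,-0.25,0],"delta_rot":[0,0,0],"claw":1},
    {"xyz":[-0.6,-0.5,0],"delta_rot":[0,0,0],"claw":1},
    {"xyz":[-0.99,-0.99,0],"delta_rot":[0,0,0],"claw":1},
    {"xyz":[-0.99,-0.99,0],"delta_rot":[0,0,0],"claw":1},
    {"xyz":[-0.99,-0.99,0],"delta_rot":[0,0,0],"claw":1},
    {"xyz":[-0.99,-0.99,0],"delta_rot":[0,0,0],"claw":1},
  ],
)

```text
t: 46.9
position: [0.477, -0.1354, 0.2323]
tool_rot: [0.693, 0.721, 0.0, 0.0]
contact_force: [0.2, 0.3, 0.2]
opening: 1.001
grasp_force: 0.0
```

Run:
```python
from plan import *; from h import *
o=state()
for n in('top','side'):
    im,d=robot.get_image(n); np.savez(f'pics/{n}f.npz',im=im,d=d); P=cloud(n,d)
    for nm,a,b in(('slab',.114,.132),('pile',.092,.108),('bed',.04,.056)):
        m=(P[...,2]>a)&(P[...,2]<b)&(abs(P[...,0]-.62)<.06)&(abs(P[...,1]-.02)<(.2 if nm=='bed' else .1))
        print(n,nm,m.sum(),rect(P[m][:,:2]))
a=np.load('pics/topf.npz')['im'][140:280,170:450]; b=np.load('pics/sidef.npz')['im'][150:270,290:400]
a=cv2.resize(a,(540,270),interpolation=cv2.INTER_CUBIC); b=cv2.resize(b,(248,270),interpolation=cv2.INTER_CUBIC)
cv2.imwrite('pics/c10.png',np.hstack([a,b])[:,:,::-1])
```

```text
t 46.9 [ 477.  -135.4  232.3] alpha 92.21 F [0.2 0.3 0.2] op 85.1 g 0.0 q [-26.  10.  -8.  72.  -0.  62.]
top slab 326 [616.5  22.   56.8  99.6   1.3]
top pile 354 [614.1  18.7  61.5 157.8   1.6]
top bed 480 [615.6  26.7  69.2 294.1   4.6]
side slab 223 [621.7  22.3  54.8 102.2   0.8]
side pile 235 [619.5  16.9  60.9 160.2   3.2]
side bed 325 [617.6  14.5  60.1 277.3   4. ]
```

View pics/c10.png

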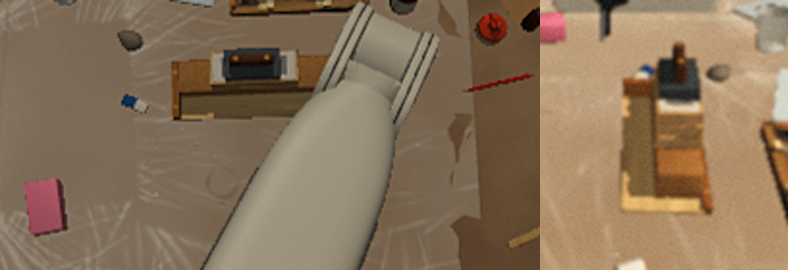

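jog_arm(
  series=[
    {"xyz":[-0.3,-0.2,0],"delta_rot":[0,0,0],"claw":-1},
    {"xyz":[-0.6,-0.4,0],"delta_rot":[0,0,0],"claw":-1},
    {"xyz":[-0.99,-0.5,0],"delta_rot":[0,0,0],"claw":-1},
    {"xyz":[-0.99,-0.5,0],"delta_rot":[0,0,0],"claw":-1},
    {"xyz":[-0.99,-0.5,0],"delta_rot":[0,0,0],"claw":-1},
    {"xyz":[-0.99,-0.5,0],"delta_rot":[0,0,0],"claw":-1},
  ],
)

```text
t: 47.6
position: [0.41, -0.2852, 0.2314]
tool_rot: [0.692, 0.722, 0.0, -0.0]
contact_force: [-0.1, 0.4, -0.4]
opening: 0.005
grasp_force: 0.0
```

Run:
```python
from plan import *; from h import *
o=state()
for n in('top','side'):
    im,d=robot.get_image(n); np.savez(f'pics/{n}g.npz',im=im,d=d); P=cloud(n,d)
    m=br(im)&(P[...,2]>.039)&(P[...,2]<.056)&(abs(P[...,0]-.62)<.06)
    for nm,y0,y1 in(('first',.1,.16),('third',-.2,-.064)):
        q=P[m&(P[...,1]>y0)&(P[...,1]<y1)]*1000
        # x-edges by y slices, in jig lines (slope .0424)
        xs=q[:,0]+.0424*q[:,1]
        print(n,nm,len(q),'x+.0424y',np.round(np.percentile(xs,[2,98]),1),'y',np.round(np.percentile(q[:,1],[1,99]),1))
```

```text
t 47.6 [ 410.  -285.2  231.4] alpha 92.41 F [-0.1  0.4 -0.4] op 0.4 g 0.0 q [-44.  10.  -7.  73.   0.  43.]
top first 246 x+.0424y [587.7 645.2] y [103.7 158.5]
top third 241 x+.0424y [587.3 643.6] y [-121.6  -67.4]
side first 5 x+.0424y [592.6 593.5] y [122.4 155.2]
side third 242 x+.0424y [592.4 649.2] y [-122.6  -65.7]
```

The third block's free end measures y = -122, where a closed row should end. As a last check I'll press gently on that end with the shut fingers.

Run:
```python
from plan import *
plan((410,-285.2,231.4,92.4),(540,-230,160,92.4),(627,-160,100,92.4),(627,-160,44,92.4),(626.3,-145,44,92.4))
```

```text
[0.331, 0.881, 0.476] rz 0.0 rows 5 -> [ 540.  -230.1  160.    92.4]
[0.442, 0.599, 0.4] rz 0.0 rows 4 -> [ 626.9 -160.1  100.    92.4]
[0.0, 0.0, 0.373] rz 0.0 rows 3 -> [ 626.9 -160.1   44.    92.4]
[0.1, -0.0, 0.0] rz 0.0 rows 2 -> [ 626.3 -145.1   44.    92.4]
```

jog_arm(
  series=[
    {"xyz":[0.16,0.44,0.2],"delta_rot":[0,0,0],"claw":-1},
    {"xyz":[0.331,0.881,0.476],"delta_rot":[0,0,0],"claw":-1},
    {"xyz":[0.331,0.881,0.476],"delta_rot":[0,0,0],"claw":-1},
    {"xyz":[0.331,0.881,0.476],"delta_rot":[0,0,0],"claw":-1},
    {"xyz":[0.331,0.881,0.476],"delta_rot":[0,0,0],"claw":-1},
  ],
)

```text
t: 48.2
position: [0.54, -0.2283, 0.1592]
tool_rot: [0.691, 0.723, -0.0, -0.001]
contact_force: [-0.1, 0.1, 1.2]
opening: 0.001
grasp_force: 0.0
```

jog_arm(
  series=[
    {"xyz":[0.22,0.3,0.2],"delta_rot":[0,0,0],"claw":-1},
    {"xyz":[0.442,0.599,0.4],"delta_rot":[0,0,0],"claw":-1},
    {"xyz":[0.442,0.599,0.4],"delta_rot":[0,0,0],"claw":-1},
    {"xyz":[0.442,0.599,0.6],"delta_rot":[0,0,0],"claw":-1},
    {"xyz":[0.442,0.599,0.773],"delta_rot":[0,0,0],"claw":-1},
    {"xyz":[0.442,0.599,0.773],"delta_rot":[0,0,0],"claw":-1},
  ],
)

```text
t: 48.8
position: [0.624, -0.1601, 0.0424]
tool_rot: [0.692, 0.722, -0.001, -0.002]
contact_force: [-0.7, 0.0, 0.5]
opening: -0.002
grasp_force: 0.0
```

jog_arm(
  series=[
    {"xyz":[0.05,0,0],"delta_rot":[0,0,0],"claw":-1},
    {"xyz":[0.1,0,0],"delta_rot":[0,0,0],"claw":-1},
    {"xyz":[0.15,0,0],"delta_rot":[0,0,0],"claw":-1},
    {"xyz":[0.17,0,0],"delta_rot":[0,0,0],"claw":-1},
    {"xyz":[0.17,0,0],"delta_rot":[0,0,0],"claw":-1},
  ],
)

```text
t: 49.3
position: [0.6252, -0.1346, 0.0452]
tool_rot: [0.692, 0.722, 0.0, 0.0]
contact_force: [-0.4, 0.3, 0.6]
opening: -0.002
grasp_force: 0.0
```

jog_arm(
  series=[
    {"xyz":[0.01,0,0],"delta_rot":[0,0,0],"claw":-1},
    {"xyz":[0.02,0,0],"delta_rot":[0,0,0],"claw":-1},
    {"xyz":[0.02,0,0],"delta_rot":[0,0,0],"claw":-1},
  ],
)

```text
t: 49.6
position: [0.625, -0.1326, 0.0445]
tool_rot: [0.692, 0.721, -0.0, 0.0]
contact_force: [-0.5, -1.4, 1.3]
opening: 0.003
grasp_force: 0.8
```

jog_arm(
  series=[
    {"xyz":[0.01,0,0],"delta_rot":[0,0,0],"claw":-1},
    {"xyz":[0.015,0,0],"delta_rot":[0,0,0],"claw":-1},
    {"xyz":[0.015,0,0],"delta_rot":[0,0,0],"claw":-1},
  ],
)

```text
t: 49.9
position: [0.625, -0.1324, 0.0446]
tool_rot: [0.693, 0.721, -0.001, 0.001]
contact_force: [-1.6, -12.0, -0.4]
opening: 0.002
grasp_force: 5.8
```

The row is solid: 12 N moved it only 0.2 mm. I'll back away, do a last check and hand in.

jog_arm(
  series=[
    {"xyz":[-0.15,0,0],"delta_rot":[0,0,0],"claw":-1},
    {"xyz":[-0.25,0,-0.2],"delta_rot":[0,0,0],"claw":-1},
    {"xyz":[-0.5,-0.4,-0.6],"delta_rot":[0,0,0],"claw":-1},
    {"xyz":[-0.9,-0.99,-0.9],"delta_rot":[0,0,0],"claw":-1},
    {"xyz":[-0.9,-0.99,-0.9],"delta_rot":[0,0,0],"claw":-1},
    {"xyz":[-0.9,-0.99,-0.9],"delta_rot":[0,0,0],"claw":-1},
    {"xyz":[-0.9,-0.99,-0.9],"delta_rot":[0,0,0],"claw":-1},
  ],
)

```text
t: 50.6
position: [0.4799, -0.2736, 0.1824]
tool_rot: [0.694, 0.72, -0.0, 0.002]
contact_force: [0.3, 0.3, 0.8]
opening: -0.002
grasp_force: 0.0
```

Run:
```python
from plan import *; from h import *
state()
for n in('top','side'):
    im,d=robot.get_image(n); P=cloud(n,d)
    for nm,a,b in(('slab',.114,.132),('pile',.092,.108)):
        m=(P[...,2]>a)&(P[...,2]<b)&(abs(P[...,0]-.62)<.06)&(abs(P[...,1]-.02)<.1); print(n,nm,rect(P[m][:,:2]))
    m=br(im)&(P[...,2]>.039)&(P[...,2]<.056)&(abs(P[...,0]-.62)<.06)
    for y0,y1 in((.1,.16),(-.2,-.064)):
        q=P[m&(P[...,1]>y0)&(P[...,1]<y1)]*1000
        if len(q)>20: print(n,np.round(np.percentile(q[:,0]+.0424*q[:,1],[2,98]),1),np.round(np.percentile(q[:,1],[1,99]),1))
    cv2.imwrite(f'pics/{n}z.png',im[:,:,::-1])
```

```text
t 50.6 [ 479.9 -273.6  182.4] alpha 92.18 F [0.3 0.3 0.8] op -0.2 g 0.0 q [-38.  16.  -6.  67.  -0.  49.]
top slab [616.3  22.4  56.4 100.1   2.9]
top pile [614.1  19.   62.2 157.8   1.3]
top [587.7 645.8] [103.8 157.6]
top [587.1 644.3] [-120.4  -64. ]
side slab [6.220e+02 1.990e+01 5.500e+01 1.011e+02 6.000e-01]
side pile [619.6  14.5  61.  153.3   3.3]
side [592.4 649.2] [-123.7  -65. ]
```

View pics/topz.png

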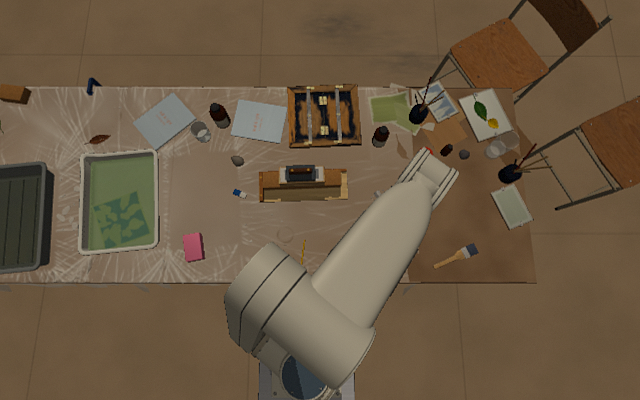

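The final top view shows the closed bed at (303,185) with the pile and weight at (300,173), and the bystanders I can see undisturbed. Handing in.

```bash
python3 -c "
from station import robot
print(robot.sign_off())"
```

```text
the job is handed in; nothing more can be done
None
```

I've handed the job in: the cork bed is closed (12 N on its free end moved it only 0.2 mm), the three prints are stacked face up and centred to about 1 mm, and the weight stands lengthways on top, about 2–3 mm off the pile's centre.

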